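# Fetch the control box from behind the containers

## Robot

A 6-joint arm with a two-finger parallel gripper is mounted at the origin on the work surface. World frame = base frame: x ahead of the robot, y to its left, z up, the work surface at z = 0. Lengths are in m, angles in rad, forces in N, time in s.
With the tool pointing down it reaches from about 0.3 to 0.775 m from the base axis. Payload 14.6 kg.
Tool frame: the origin (TCP) lies at the very end of the fingers, on their centre line; the grasp point (between the pads) lies 19 mm behind it; z points along the fingers, y is the direction in which the jaws open and shut (so a half turn about z gives the same grasp; the last joint's range is limited). The gripper opens to 94 mm and grips with 3 to 60 N. Pads are 16 mm wide; open, the fingers measure 119 mm over their backs; the gripper's body (75 mm by 177 mm) begins 78 mm behind the grasp point.
Start: joints at [1.102, 0.3, 1.521, -0, 1.321, -0.067], TCP at [0.215, 0.506, 0.205] pointing down, gripper open.
Joint ranges: [-3.03, 3.03], [-0.79, 2.21], [0.23, 2.52], [-1.04, 4.18], [0, 3.07], [-2.55, 2.55]. Speed limits (rad/s): [2.22, 2.22, 2.57, 3.14, 3.14, 3.14].

## Interface

Orientations are given as [roll, pitch, yaw] about the fixed x, y, z axes, in that order (R = Rz(yaw) Ry(pitch) Rx(roll)).
In Python, from station import get_obs, vision, hand_in gives the robot as it stands.
- The arm moves only by the tool play_rows, never from a script. Its argument "moves" is a list of rows, each an object with "claw": the opening, from 0 (shut) to 1 (fully open); "linear": the shift along the tool's x, y, z in mm, a list of three; "turn": the turn, a rotation vector about the tool's x, y, z in rad, a list of three. In form: [{"claw": claw, "linear": [tx, ty, tz], "turn": [ax, ay, az]}, ...]. A call has 1 to 8 rows; each row is the pose to reach, as a shift and turn from the pose measured when the call began, along the tool's axes at that moment; what a row does not reach only later rows make up. A row lasts 1/8 s, in which the tool goes at most 62.5 mm and 10.7 degrees, less where a joint would pass 70% of its speed; a pose out of reach is approached as far as the arm can. A call with a gripper value outside its range is refused whole. The fingers move at their own pace and stop on an object; "force" is the grip in N (left out, the last holds). Time passes only in rows, so rows that repeat a pose let the fingers close. It gives the time, the measured TCP pose, the force and the opening at its end, in the units of the state.
- get_obs(): the state, without advancing time (a new reading comes with each control period).
- vision.camera(name): name is "scene" or "top" or "wrist"; returns the picture (384x512x3 uint8, blue, green, red); there is no depth.
- vision.camera_info(name): a dict with "camera_matrix" (3x3 intrinsics, pixels), "rvec" (rotation vector, rad) and "tvec" (3), from world to camera coordinates, as OpenCV has them; the wrist camera has in their place "mount" (4x4, takes a point from camera to tool coordinates, whose origin is the TCP and whose axes are the flange's). Camera axes: x right, y down, z forward; pixel columns grow to the right and rows downward; lengths in m; the calibration is good to about 2 mm. The wrist camera is an equidistant fisheye: a pixel r from the principal point sees the ray r / f radians off the axis. A picture is of the moment at which its call begins: read the wrist's pose just before it. camera_info takes no time and is no camera call.
- hand_in(): hands the job in, once; it reports no verdict.
The state is a dict: "time_s": time; "qpos": joint angles; "joint_vel": joint speeds; "tau": joint torques, N m; "ee_pos": TCP position; "eef_rot": TCP orientation; "force": force on the tool from outside, world axes, zero at the start; "moment": the same for the moment, N m; "grip_width": finger opening in m.
Only numpy, scipy, OpenCV 4.12 (cv2) and the standard library are available. Lean on these libraries where they do the work, as an engineer would, in place of code of your own. Each camera call takes 0.05 s, during which the arm holds its last target.

## Task

Three containers (screw jar, blue can, glue bottle) stand in front of the small wooden control box in the storage bay. First move all three into the grey-lined side tray and leave the box alone meanwhile; then fetch the box and set it down inside the yellow outline on the black mat, lined up with it, either way round; only after that put each container back, centred over the square rear part of the coaster of its own colour in the bay (green jar lid, blue can, orange glue cap), where it stood at the start. Keep everything upright and set it down rather than drop it.

Things in the scene. Friction and masses are not known exactly. Their poses are not given: they have to be found in the camera images.
- jar: Round clear jar filled with brass screws (brass-coloured lower half), green lid: 50 mm in diameter to 86 mm height, then the lid, 52 mm in diameter, to 108 mm; about 0.3 kg, loose. Origin: centre of its underside; z up. At the start it stands on the green coaster.
- can: Blue round can with a white band: 50 mm in diameter up to 90 mm, then a blue cap 34 mm in diameter to 110 mm; about 0.3 kg, loose. Origin: centre of its underside; z up. At the start it stands on the blue coaster.
- bottle: White round glue bottle with an orange band and a small orange conical cap: 48 mm in diameter up to 86 mm, narrowing to the cap, 26 mm wide, top at 110 mm; about 0.2 kg, loose. Origin: centre of its underside; z up. At the start it stands on the orange coaster.
- control_box: Wooden control box, 50 mm along its x, 110 mm along its y, 38 mm high, with two black knobs (16 mm in diameter, 10 mm high, at y = -36 and +36 mm) and a small dark display on top; about 0.35 kg, loose. Origin: centre of its underside; z up. At the start it stands on the bay's floor behind the three containers, about 13 mm behind their backs, its y roughly along the bay's y.
- coaster_green: Fixed green coaster, home of the screw jar: 86 mm along its x, 60 mm along its y, 3 mm thick, lying on the bay's floor, upper face 9 mm above the bench. Origin: underside, at the point where the centre of the screw jar belongs; from there it reaches 55 mm towards -x (the bay's open front) and 31 mm towards +x, 30 mm to either side. Its axes are parallel to the bay's.
- coaster_blue: Fixed blue coaster, home of the blue can: 86 mm along its x, 60 mm along its y, 3 mm thick, lying on the bay's floor, upper face 9 mm above the bench. Origin: underside, at the point where the centre of the blue can belongs; from there it reaches 55 mm towards -x (the bay's open front) and 31 mm towards +x, 30 mm to either side. Its axes are parallel to the bay's.
- coaster_orange: Fixed orange coaster, home of the glue bottle: 86 mm along its x, 60 mm along its y, 3 mm thick, lying on the bay's floor, upper face 9 mm above the bench. Origin: underside, at the point where the centre of the glue bottle belongs; from there it reaches 55 mm towards -x (the bay's open front) and 31 mm towards +x, 30 mm to either side. Its axes are parallel to the bay's.
- bay: Fixed wooden bay, open in front (its -x) and on top. Origin on the bench, z up. Floor 6 mm thick, x -100 to +106 mm; back wall (inner face x = +100) and side walls (inner y = +-113), tops 36 mm above the bench. Coaster origins at x = -35, y = -68, 0, 68 mm, colours shuffled; box near x = +29, y = 0. A wooden stub and a spare knob (22 mm wide, up to 50 high) stand near x = +42, y = +-92.
- tray: Fixed side tray, grey lining with a dark wooden rim: outside 272 mm along its x, 132 mm along its y; inside 260 by 120 mm, floor 6 mm above the bench, rim 6 mm thick and 18 mm high. Origin: centre, on the bench; z up. It lies to the left or the right of the bay. There is room for the three containers in a row along its x, 80 mm apart.
- mat: Fixed black rubber assembly mat, 150 mm along its x, 200 mm along its y, 4 mm thick, with a yellow outline in the middle, 68 mm along x by 130 mm along y inside, for the control box (long side along the mat's y). Origin: centre of its underside, on the bench; z up. It lies on the other side of the bay from the tray.
Mind the look-alikes: they are no part of the job. What is shaped like the control_box but purple or turquoise is not meant.

How it is judged:
On the way, in this order (a step that is already met when the one before it is completed fails the run):
1. all three containers stand upright in the side tray while the control box is still where it was (within 25 mm) (x of jar in the frame of tray between -0.118 and 0.118 m and y of jar in the frame of tray between -0.048 and 0.048 m and z of each of jar, can, bottle in the frame of tray below 0.012 m and linear speed of each of jar, can, bottle below 0.02 m/s and angle between each of jar, can, bottle's own z axis and vertical below 0.12 rad and x of can in the frame of tray between -0.118 and 0.118 m and y of can in the frame of tray between -0.048 and 0.048 m and x of bottle in the frame of tray between -0.118 and 0.118 m and y of bottle in the frame of tray between -0.048 and 0.048 m and distance of control_box from where it was at the start of the episode below 0.025 m), for 0.2 s.
2. the control box stands inside the outline on the mat while the three containers are still in the tray (horizontal distance between control_box and mat below 0.015 m and z of control_box in the frame of mat below 0.009 m and angle between the y axis of control_box and the y axis of mat, either way round below 0.25 rad and linear speed of each of control_box, jar, can, bottle below 0.02 m/s and angle between each of control_box, jar, can, bottle's own z axis and vertical below 0.12 rad and x of jar in the frame of tray between -0.118 and 0.118 m and y of jar in the frame of tray between -0.048 and 0.048 m and z of each of jar, can, bottle in the frame of tray below 0.012 m and x of can in the frame of tray between -0.118 and 0.118 m and y of can in the frame of tray between -0.048 and 0.048 m and x of bottle in the frame of tray between -0.118 and 0.118 m and y of bottle in the frame of tray between -0.048 and 0.048 m), for 0.2 s.
At the end, for the whole second after the job is handed in: The control box stands flat on the mat, its centre within 15 mm of the mat's centre and its long side within 0.25 rad of the mat's y; jar, can and bottle stand upright on the coasters of their own colour (green, blue, orange), each within 15 mm of the coaster's origin; all at rest (horizontal distance between control_box and mat below 0.015 m and z of control_box in the frame of mat below 0.009 m and angle between the y axis of control_box and the y axis of mat, either way round below 0.25 rad and linear speed of each of control_box, jar, can, bottle below 0.02 m/s and angle between each of control_box, jar, can, bottle's own z axis and vertical below 0.12 rad and horizontal distance between jar and coaster_green below 0.015 m and z of jar in the frame of coaster_green below 0.008 m and horizontal distance between can and coaster_blue below 0.015 m and z of can in the frame of coaster_blue below 0.008 m and horizontal distance between bottle and coaster_orange below 0.015 m and z of bottle in the frame of coaster_orange below 0.008 m); the robot touches nothing.
It fails at once if a container or the control box is tipped more than about 35 degrees (angle between any of jar, can, bottle, control_box's own z axis and vertical above 0.6 rad).
It fails at once if a container or the control box is dropped or thrown (faster than 0.75 m/s with no finger on it: a fall of about 3 cm) ((linear speed of jar above 0.75 m/s and contact force between the fingers and jar below 0.1 N) or (linear speed of can above 0.75 m/s and contact force between the fingers and can below 0.1 N) or (linear speed of bottle above 0.75 m/s and contact force between the fingers and bottle below 0.1 N) or (linear speed of control_box above 0.75 m/s and contact force between the fingers and control_box below 0.1 N)).
It also fails if it takes over 147 s, if anything falls off the work surface, if the arm or the gripper's body presses on something with over 40 N, if the wrist force passes 120 N, or if a joint passes its speed limit or range.

## Working session

There is one attempt and no reset: what is moved stays moved. The work goes in short steps, Python scripts to look and compute and a tool call to move; the robot and the scene stay as the last step left them, time stands still between calls to the robot, and variables do not carry over. Pictures are saved under pics/ and viewed, and the job is handed in when it is done.

Besides the shell and the picture viewer there is one more tool, called after ">>>" as name(argument=value, ...) on one line, values as JSON. play_rows: Moves the arm, as the interface text tells. Its arguments: {"type":"object","properties":{"moves":{"type":"array","items":{"type":"object","properties":{"claw":{"type":"number"},"linear":{"type":"array","items":{"type":"number"}},"turn":{"type":"array","items":{"type":"number"}}}}},"force":{"type":"number"}},"required":["moves"]}

```bash
ls; mkdir -p pics; python3 - <<'E'
from station import get_obs, vision
import cv2
o=get_obs();print(o)
for n in ("scene","top","wrist"):
    im=vision.camera(n);cv2.imwrite(f"pics/a_{n}.png",im)
    print(n,vision.camera_info(n))
E
```

```text
pics
{'time_s': 0.0, 'qpos': array([ 1.10237039e+00,  3.00447890e-01,  1.52161237e+00, -1.77343043e-05,
        1.32068650e+00, -6.65823955e-02]), 'joint_vel': array([ 0.00059669,  0.00020116,  0.00156661, -0.00050116,  0.00082926,
        0.00147706]), 'tau': array([ 1.57338718e-04, -5.31797755e+01, -3.52742493e+01,  7.07806530e-02,
        2.43121921e-02, -7.96749623e-05]), 'ee_pos': array([0.21498835, 0.50594486, 0.20488582]), 'eef_rot': array([-3.14043996e+00, -5.96473360e-05,  2.73975347e+00]), 'force': array([ 0.29435661,  0.88366027, -0.54303485]), 'moment': array([ 0.07438309, -0.02886933, -0.03395573]), 'grip_width': 0.09374092755158323}
scene {'camera_matrix': array([[498.40476769,   0.        , 265.36015314],
       [  0.        , 498.40476769, 193.62133306],
       [  0.        ,   0.        ,   1.        ]]), 'rvec': array([ 1.33254925,  2.25055868, -0.89423311]), 'tvec': array([ 0.23745472, -0.27598772,  1.51192067])}
top {'camera_matrix': array([[389.46313845,   0.        , 250.50826314],
       [  0.        , 389.46313845, 198.85609317],
       [  0.        ,   0.        ,   1.        ]]), 'rvec': array([ 2.15924915, -2.18108113,  0.08252599]), 'tvec': array([0.02657352, 0.50790582, 0.95210946])}
wrist {'camera_matrix': array([[297.31863964,   0.        , 255.75225099],
       [  0.        , 297.31863964, 187.94467953],
       [  0.        ,   0.        ,   1.        ]]), 'mount': array([[-5.66520989e-04, -9.60217086e-01, -2.79254053e-01,
         8.18949196e-02],
       [ 9.99999476e-01, -3.05802316e-04, -9.77189338e-04,
         3.48874860e-04],
       [ 8.52917363e-04, -2.79254460e-01,  9.60216756e-01,
        -1.78911687e-01],
       [ 0.00000000e+00,  0.00000000e+00,  0.00000000e+00,
         1.00000000e+00]])}
```

View pics/a_scene.png

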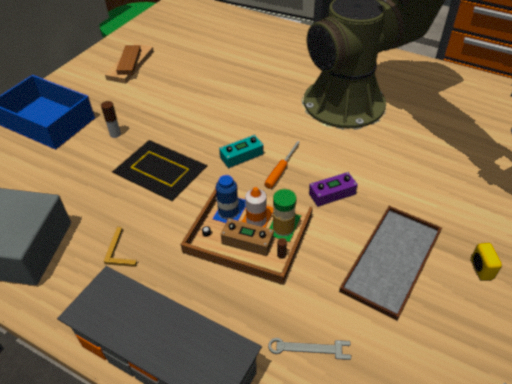

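View pics/a_top.png

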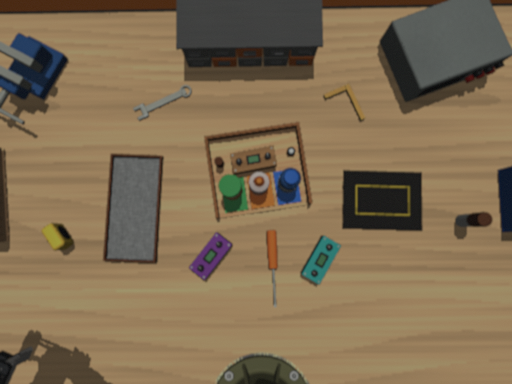

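View pics/a_wrist.png

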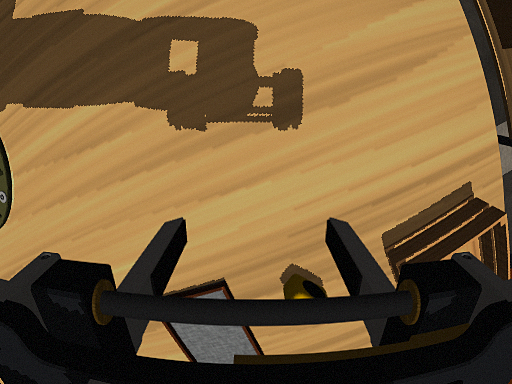

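Top view: bay around (258,172) with the green jar (232,187), bottle (259,183), can (289,180) and the wooden box (253,159). Grey tray is at (134,208) and the mat at (382,200). There are three box-shaped candidates: purple (211,257), turquoise (320,260) and wooden (253,159). Only the wooden one is in the bay behind the containers, so it's the one meant. I'll confirm that in an enlarged crop.

```bash
cat > h.py <<'E'
import numpy as np,cv2
from scipy.spatial.transform import Rotation as R
from station import get_obs, vision
def cam(n):
    c=vision.camera_info(n);K=c['camera_matrix'];Rm=cv2.Rodrigues(c['rvec'])[0];t=c['tvec']
    return K,Rm,t
def ray(n,uv):
    K,Rm,t=cam(n);d=Rm.T@np.linalg.inv(K)@np.array([uv[0],uv[1],1.]);return -Rm.T@t,d/np.linalg.norm(d)
def plane(n,uv,z):
    o,d=ray(n,uv);return o+d*(z-o[2])/d[2]
def tri(r1,r2):
    (o1,d1),(o2,d2)=r1,r2
    A=np.stack([d1,-d2],1);s=np.linalg.lstsq(A,o2-o1,rcond=None)[0]
    p,q=o1+d1*s[0],o2+d2*s[1];return (p+q)/2,np.linalg.norm(p-q)
def proj(n,P):
    K,Rm,t=cam(n);p=K@(Rm@np.asarray(P,float)+t);return p[:2]/p[2]
def wray(o,uv):
    c=vision.camera_info('wrist');K=c['camera_matrix'];M=c['mount']
    x=(uv[0]-K[0,2])/K[0,0];y=(uv[1]-K[1,2])/K[1,1];th=np.hypot(x,y);
    d=np.array([np.sin(th)*x/th,np.sin(th)*y/th,np.cos(th)]) if th>0 else np.array([0,0,1.])
    Rt=R.from_euler('xyz',o['eef_rot']).as_matrix()
    return o['ee_pos']+Rt@M[:3,3],Rt@M[:3,:3]@d
E
python3 - <<'E'
from h import *
im=cv2.imread('pics/a_top.png');sc=cv2.imread('pics/a_scene.png')
cv2.imwrite('pics/b_top.png',cv2.resize(im[110:240,190:330],None,fx=5,fy=4.5,interpolation=cv2.INTER_CUBIC)[:600])
cv2.imwrite('pics/b_sc.png',cv2.resize(sc[160:285,175:325],None,fx=4.5,fy=4.5,interpolation=cv2.INTER_CUBIC))
def mask(im,lo,hi,box):
    h=cv2.cvtColor(im,cv2.COLOR_BGR2HSV);m=cv2.inRange(h,lo,hi);k=np.zeros_like(m);x0,y0,x1,y1=box;k[y0:y1,x0:x1]=m[y0:y1,x0:x1];return k
def rect(m):
    cs,_=cv2.findContours(m,cv2.RETR_EXTERNAL,cv2.CHAIN_APPROX_NONE);c=max(cs,key=cv2.contourArea);return cv2.minAreaRect(c),c
# tray grey lining
m=mask(im,(0,0,70),(179,60,200),(100,148,170,268));r,c=rect(m);print('tray',r)
P=[plane('top',p,0.006)for p in cv2.boxPoints(r)];print(np.round(P,4))
m=mask(im,(0,0,0),(179,255,60),(335,160,430,240));r,c=rect(m);print('mat',r)
P=[plane('top',p,0.004)for p in cv2.boxPoints(r)];print(np.round(P,4),np.mean(P,0))
m=mask(im,(20,100,60),(40,255,255),(345,175,420,225));r,c=rect(m);print('outline',r)
P=[plane('top',p,0.004)for p in cv2.boxPoints(r)];print(np.round(P,4),np.mean(P,0))
print(ray('top',(256,192)),ray('scene',(256,192)))
E
```

```text
tray ((133.0933837890625, 208.505859375), (46.15993118286133, 102.0508804321289), 3.5763344764709473)
[[0.3637 0.3856 0.006 ]
 [0.6241 0.3751 0.006 ]
 [0.6152 0.2557 0.006 ]
 [0.3555 0.2689 0.006 ]]
mat ((382.1820983886719, 200.26168823242188), (79.10624694824219, 56.70902633666992), 1.548157811164856)
[[ 0.4346 -0.2085  0.004 ]
 [ 0.5792 -0.2168  0.004 ]
 [ 0.5714 -0.4177  0.004 ]
 [ 0.4273 -0.4069  0.004 ]] [ 0.50313212 -0.31247262  0.004     ]
outline ((382.5032653808594, 199.8857879638672), (55.8343505859375, 31.50143051147461), 1.6365771293640137)
[[ 0.4664 -0.2404  0.004 ]
 [ 0.5467 -0.2454  0.004 ]
 [ 0.541  -0.3868  0.004 ]
 [ 0.4609 -0.3809  0.004 ]] [ 0.50375906 -0.31337828  0.004     ]
(array([0.42196403, 0.00975832, 0.99349788]), array([ 0.10578965, -0.0022772 , -0.99438592])) (array([1.19909859, 0.38813834, 0.9110265 ]), array([-0.59397126, -0.34812296, -0.72526447]))
```

View pics/b_top.png

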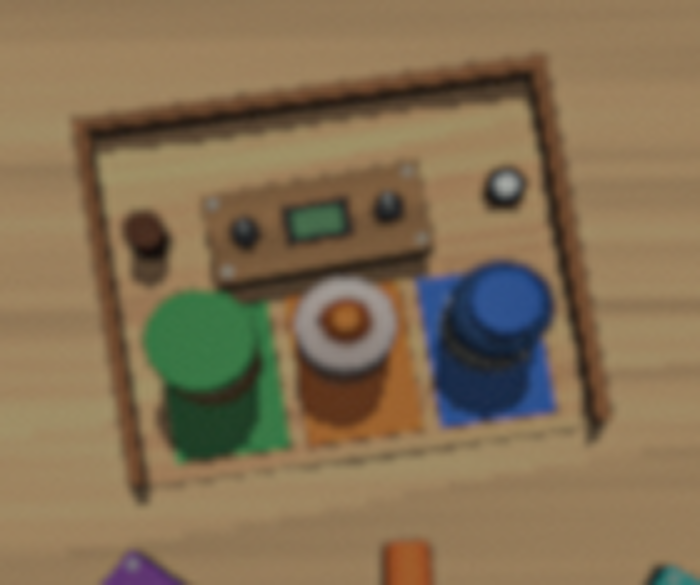

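View pics/b_sc.png

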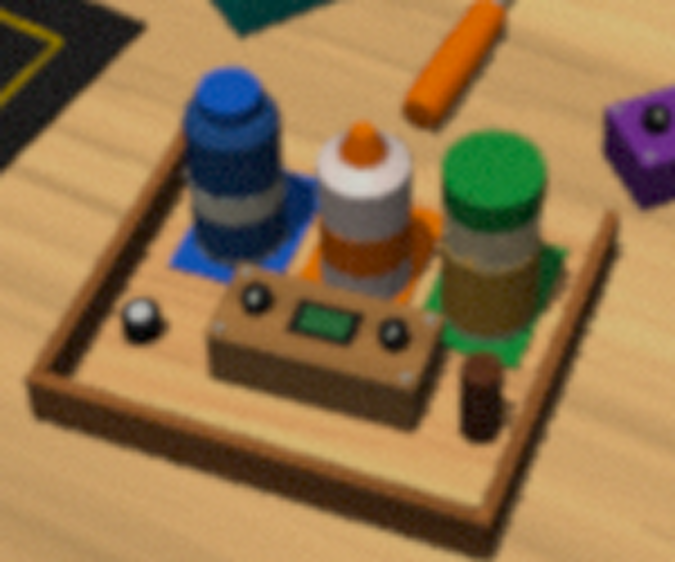

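The crop confirms the wooden box: two black knobs and a green display, standing in the bay behind the three containers. Next I'll measure the bay, containers and box.

```bash
python3 - <<'E'
from h import *
T=lambda u,v:(u/5+190-.4,v/4.5+110-.4)
S=lambda u,v:(u/4.5+175-.4,v/4.5+160-.4)
np.set_printoptions(precision=4,suppress=True)
# bay rim outer corners z=.036 
for n,p in dict(bl=(75,122),br=(547,60),fr=(607,410),fl=(138,485)).items(): print(n,plane('top',T(*p),.036))
for n,p in dict(back_l=(493,520),back_r=(33,380),fl=(612,213)).items(): print('sc',n,plane('scene',S(*p),.036))
print('lid',tri(ray('top',T(200,340)),ray('scene',S(494,163))))
print('cancap',tri(ray('top',T(511,298)),ray('scene',S(231,91))))
print('tip',tri(ray('top',T(346,320)),ray('scene',S(363,127))))
print('knobL',tri(ray('top',T(245,232)),ray('scene',S(394,331))))
print('knobR',tri(ray('top',T(388,205)),ray('scene',S(256,297))))
print('box corners top'); 
for t,s in [((203,200),(442,318)),((230,283),None),((425,245),(243,270)),((410,163),(209,327))]:
    print(plane('top',T(*t),.044))
# base axes check: scene bottoms
print('stub',tri(ray('top',T(145,228)),ray('scene',S(482,365))));print('knob',tri(ray('top',T(505,185)),ray('scene',S(142,312))))
# coaster corners z=.009
for n,p in dict(orFL=(305,447),orFR=(423,432),orBR=(408,280),blBL=(416,282),blFL=(441,426),blFR=(556,411),grFR=(291,447),grFL=(182,462)).items(): print(n,plane('top',T(*p),.009))
for n,p in dict(blBR=(170,265),blBL=(250,285),blFr=(290,172),grBL=(518,365),grBR=(428,335),grFL=(568,250),grFl2=(568,250)).items(): print('sc',n,plane('scene',S(*p),.009))
E
```

```text
bl [0.6646 0.1349 0.036 ]
br [ 0.6968 -0.1021  0.036 ]
fr [ 0.5008 -0.1276  0.036 ]
fl [0.4621 0.1037 0.036 ]
sc back_l [0.6628 0.1377 0.036 ]
sc back_r [ 0.6985 -0.0971  0.036 ]
sc fl [0.4629 0.1047 0.036 ]
lid (array([0.5311, 0.0676, 0.1192]), np.float64(0.0005707755899644016))
cancap (array([ 0.5501, -0.072 ,  0.1183]), np.float64(0.003861439397170368))
tip (array([0.5406, 0.0009, 0.1197]), np.float64(0.0005631042601846112))
knobL (array([0.5984, 0.0494, 0.0526]), np.float64(0.00018138290855755922))
knobR (array([ 0.6125, -0.0208,  0.0528]), np.float64(0.00011207332580735865))
box corners top
[0.6181 0.0704 0.044 ]
[0.5719 0.0573 0.044 ]
[ 0.5918 -0.039   0.044 ]
[ 0.6375 -0.0323  0.044 ]
stub (array([0.6   , 0.0983, 0.0577]), np.float64(0.000911666549895535))
knob (array([ 0.6289, -0.0808,  0.0235]), np.float64(0.00032673683058456987))
orFL [0.4837 0.0216 0.009 ]
orFR [ 0.4916 -0.0382  0.009 ]
orBR [ 0.5781 -0.0318  0.009 ]
blBL [ 0.5769 -0.0359  0.009 ]
blFL [ 0.4949 -0.0474  0.009 ]
blFR [ 0.5027 -0.1057  0.009 ]
grFR [0.4838 0.0287 0.009 ]
grFL [0.4759 0.084  0.009 ]
sc blBR [ 0.5857 -0.093   0.009 ]
sc blBL [ 0.5771 -0.0488  0.009 ]
sc blFr [ 0.4977 -0.0718  0.009 ]
sc grBL [0.5569 0.0982 0.009 ]
sc grBR [0.5617 0.0489 0.009 ]
sc grFL [0.4753 0.0867 0.009 ]
sc grFl2 [0.4753 0.0867 0.009 ]
```

```bash
cat >> h.py <<'E'
def mv(P,yaw=None,show=True):
    o=get_obs();Rt=R.from_euler('xyz',o['eef_rot'])
    lin=Rt.inv().apply(np.asarray(P)-o['ee_pos'])*1000
    y=o['eef_rot'][2] if yaw is None else yaw
    rv=(Rt.inv()*R.from_euler('xyz',[np.pi,0,y])).as_rotvec()
    print('lin',np.round(lin,1),'turn',np.round(rv,3),'dist',round(np.linalg.norm(lin)),'pose',np.round(o['ee_pos'],4),np.round(o['eef_rot'],3),'w',round(o['grip_width'],4),'t',o['time_s'],'F',np.round(o['force'],1))
E
python3 -c "
from h import *
mv([.54,-.03,.25],1.709)"
```

```text
lin [-508.7 -366.3  -44.7] turn [-1.000e-03  0.000e+00  1.031e+00] dist 628 pose [0.215 0.506 0.205] [-3.141 -0.     2.74 ] w 0.0936 t 0.15 F [-0.3  0.2  0.4]
```

>>> play_rows(moves=[{"claw": 1, "linear": [-20, -15, -40], "turn": [0, 0, 0.1]}, {"claw": 1, "linear": [-70, -50, -45], "turn": [0, 0, 0.25]}, {"claw": 1, "linear": [-120, -85, -45], "turn": [0, 0, 0.4]}, {"claw": 1, "linear": [-170, -120, -45], "turn": [0, 0, 0.55]}, {"claw": 1, "linear": [-220, -160, -45], "turn": [0, 0, 0.7]}, {"claw": 1, "linear": [-270, -195, -45], "turn": [0, 0, 0.85]}, {"claw": 1, "linear": [-320, -230, -45], "turn": [0, 0, 1.0]}, {"claw": 1, "linear": [-370, -266, -45], "turn": [0, 0, 1.031]}])

```text
time_s: 1.15
ee_pos: [0.4522, 0.1146, 0.2503]
eef_rot: [-3.141, 0.001, 1.706]
force: [-0.2, 0.9, 0.8]
grip_width: 0.0943
```

```bash
python3 -c "
from h import *
mv([.54,-.03,.25],1.709)"
```

```text
lin [-155.1   67.5    0.4] turn [-0.     0.001 -0.003] dist 169 pose [0.4522 0.1146 0.2503] [-3.141e+00  1.000e-03  1.706e+00] w 0.0943 t 1.15 F [-0.2  0.9  0.8]
```

Take a wrist picture here, then move 70–150 mm and take the second.

```bash
cat >> h.py <<'E'
def wpic(name):
    import json
    o=get_obs();im=vision.camera('wrist');cv2.imwrite(f'pics/{name}.png',im)
    json.dump({'ee_pos':list(o['ee_pos']),'eef_rot':list(o['eef_rot'])},open(f'pics/{name}.json','w'));return o,im
def wload(name):
    import json
    d=json.load(open(f'pics/{name}.json'));return {k:np.array(v) for k,v in d.items()}
E
python3 -c "
from h import *
wpic('w1')"
```

```text
(no output)
```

View pics/w1.png

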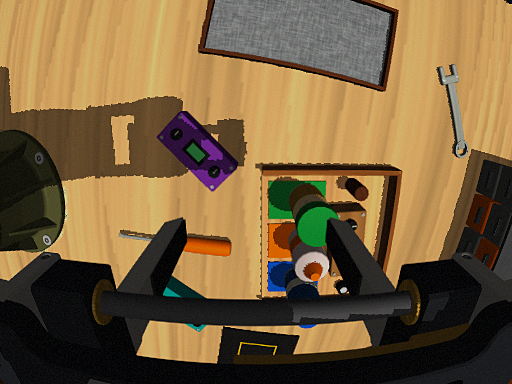

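>>> play_rows(moves=[{"claw": 1, "linear": [-40, 17, 0], "turn": [0, 0, 0]}, {"claw": 1, "linear": [-80, 34, 0], "turn": [0, 0, 0]}, {"claw": 1, "linear": [-120, 51, 0], "turn": [0, 0, 0]}, {"claw": 1, "linear": [-155, 67, 0], "turn": [0, 0, 0]}, {"claw": 1, "linear": [-155, 67, 0], "turn": [0, 0, 0]}, {"claw": 1, "linear": [-155, 67, 0], "turn": [0, 0, 0]}])

```text
time_s: 1.95
ee_pos: [0.5411, -0.0348, 0.2501]
eef_rot: [-3.141, 0.002, 1.702]
force: [0.2, 0.1, 0.6]
grip_width: 0.0942
```

```bash
python3 -c "
from h import *
wpic('w2')"
```

```text
(no output)
```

View pics/w2.png

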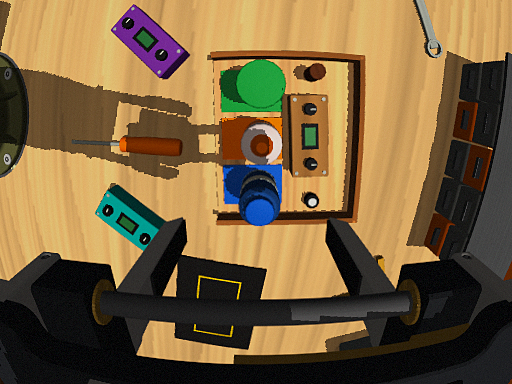

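w2 shows all the containers clearly: lid (260,83), bottle tip (262,147), can cap (260,209), box display (311,135). I'll use colour masks to refine.

```bash
python3 - <<'E'
from h import *
im=cv2.imread('pics/w2.png')
cv2.imwrite('pics/c_w2.png',cv2.resize(im[40:235,200:375],None,fx=3,fy=3,interpolation=cv2.INTER_CUBIC))
im=cv2.imread('pics/w1.png')
cv2.imwrite('pics/c_w1.png',cv2.resize(im[0:100,190:410],None,fx=3,fy=3,interpolation=cv2.INTER_CUBIC))
E
```

```text
(no output)
```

View pics/c_w2.png

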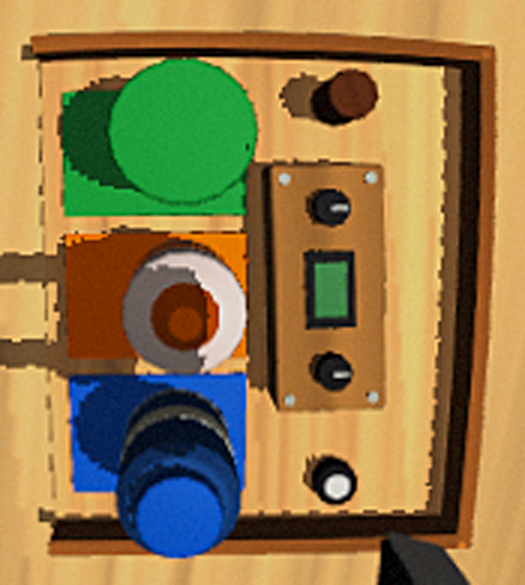

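View pics/c_w1.png

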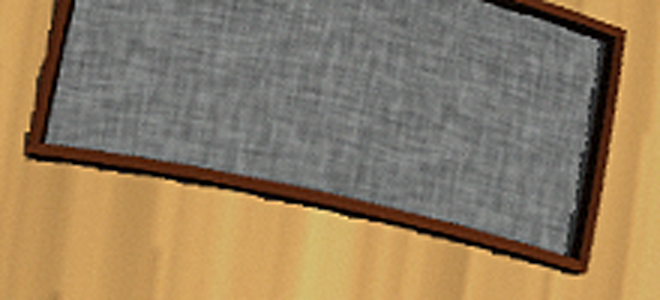

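```bash
python3 - <<'E'
from h import *
np.set_printoptions(precision=4,suppress=True)
o2=wload('w2');o1=wload('w1')
W=lambda u,v:(u/3+200-.33,v/3+40-.33)
W1=lambda u,v:(u/3+190-.33,v/3-.33)
def wp(o,uv,z):
    a,d=wray(o,uv);return a+d*(z-a[2])/d[2]
T=lambda u,v:(u/5+190-.4,v/4.5+110-.4)
S=lambda u,v:(u/4.5+175-.4,v/4.5+160-.4)
for n,w,t,s in [('lid',(183,131),T(200,340),S(494,163)),('cap',(180,515),T(511,298),S(231,91)),('tip',(185,322),T(346,320),S(363,127)),('knobL',(331,207),T(245,232),S(394,331)),('knobR',(333,371),T(388,205),S(256,297))]:
    r=wray(o2,W(*w));print(n,'w+top',tri(r,ray('top',t)),'w+scene',tri(r,ray('scene',s)))
print('on planes lid',wp(o2,W(183,131),.117),'cap',wp(o2,W(180,515),.119),'tip',wp(o2,W(185,322),.119),'knobs',wp(o2,W(331,207),.054),wp(o2,W(333,371),.054))
print('box',[wp(o2,W(*p),.044) for p in [(270,163),(382,163),(384,408),(281,408)]])
for n,p in dict(grFL=(63,92),grFR=(67,214),grBR=(246,215),orFL=(66,234),orFR=(69,357),orBL=(246,233),blFL=(71,376),blBL=(246,375),blFR=(75,490)).items(): print(n,wp(o2,W(*p),.009))
print('tray rim corners near',wp(o1,W1(28,148),.018),wp(o1,W1(585,268),.018),wp(o1,W1(622,32),.018), 'in',wp(o1,W1(568,255),.006),wp(o1,W1(45,145),.006))
print('mat outline in w2',[wp(o2,p,.004) for p in [(199,274),(242,280),(234,340),(191,333)]])
print('mat corners in w2',[wp(o2,p,.004) for p in [(179,256),(267,269)]])
E
```

```text
lid w+top (array([0.5323, 0.0681, 0.1104]), np.float64(0.00046315700493839503)) w+scene (array([0.5321, 0.068 , 0.1203]), np.float64(0.0006853843929876576))
cap w+top (array([ 0.5514, -0.0743,  0.1081]), np.float64(0.0022834020447215784)) w+scene (array([ 0.5497, -0.07  ,  0.1185]), np.float64(3.495862707825888e-05))
tip w+top (array([0.5418, 0.0009, 0.1121]), np.float64(0.0005798161136436926)) w+scene (array([0.5418, 0.0017, 0.1211]), np.float64(0.0007475157957966538))
knobL w+top (array([0.6   , 0.0497, 0.0443]), np.float64(8.188182283083271e-05)) w+scene (array([0.5985, 0.0496, 0.0529]), np.float64(1.2302603552618198e-05))
knobR w+top (array([ 0.6125, -0.021 ,  0.0487]), np.float64(0.0015237380724059497)) w+scene (array([ 0.6114, -0.0211,  0.0513]), np.float64(0.0010726573557516162))
on planes lid [0.5323 0.0679 0.117 ] cap [ 0.5497 -0.0698  0.119 ] tip [0.5418 0.0017 0.119 ] knobs [0.5983 0.0496 0.054 ] [ 0.6106 -0.0201  0.054 ]
box [array([0.5712, 0.0644, 0.044 ]), array([0.6196, 0.0726, 0.044 ]), array([ 0.6392, -0.0353,  0.044 ]), array([ 0.5922, -0.0418,  0.044 ])]
grFL [0.4752 0.087  0.009 ]
grFR [0.4842 0.0298 0.009 ]
grBR [0.5672 0.04   0.009 ]
orFL [0.4848 0.0203 0.009 ]
orFR [ 0.4928 -0.0382  0.009 ]
orBL [0.5684 0.0316 0.009 ]
blFL [ 0.4947 -0.0474  0.009 ]
blBL [ 0.5784 -0.0359  0.009 ]
blFR [ 0.5026 -0.1051  0.009 ]
tray rim corners near [0.3531 0.2632 0.018 ] [0.6216 0.2496 0.018 ] [0.6273 0.3764 0.018 ] in [0.6166 0.2555 0.006 ] [0.3584 0.2673 0.006 ]
mat outline in w2 [array([ 0.47  , -0.2413,  0.004 ]), array([ 0.5441, -0.2419,  0.004 ]), array([ 0.5442, -0.3911,  0.004 ]), array([ 0.4587, -0.3879,  0.004 ])]
mat corners in w2 [array([ 0.4344, -0.2113,  0.004 ]), array([ 0.5829, -0.2141,  0.004 ])]
```

```bash
python3 -c "
from h import *
mv([.532,.068,.135],1.709);mv([.532,.068,.06],1.709)"
```

```text
lin [103.1   4.5 115. ] turn [-0.001  0.002 -0.006] dist 155 pose [ 0.5411 -0.0345  0.2503] [-3.141e+00  2.000e-03  1.703e+00] w 0.0942 t 2.0 F [-0.5 -0.3 -0.5]
lin [103.3   4.6 190. ] turn [-0.001  0.002 -0.006] dist 216 pose [ 0.5411 -0.0345  0.2503] [-3.141e+00  2.000e-03  1.703e+00] w 0.0942 t 2.0 F [-0.5 -0.3 -0.5]
```

>>> play_rows(moves=[{"claw": 0.8, "linear": [40, 2, 20], "turn": [0, 0, 0]}, {"claw": 0.8, "linear": [80, 3, 50], "turn": [0, 0, 0]}, {"claw": 0.8, "linear": [103, 4.5, 80], "turn": [0, 0, 0]}, {"claw": 0.8, "linear": [103, 4.5, 100], "turn": [0, 0, 0]}, {"claw": 0.8, "linear": [103, 4.5, 115], "turn": [0, 0, 0]}, {"claw": 0.8, "linear": [103, 4.5, 115], "turn": [0, 0, 0]}, {"claw": 0.8, "linear": [103, 4.5, 115], "turn": [0, 0, 0]}])

```text
time_s: 2.88
ee_pos: [0.5323, 0.0678, 0.1359]
eef_rot: [3.141, 0.002, 1.702]
force: [-0.0, 0.2, -0.2]
grip_width: 0.0754
```

```bash
python3 -c "
from h import *
mv([.532,.068,.06],1.709)
wpic('w3')"
```

```text
lin [ 0.4 -0.3 75.9] turn [ 0.001  0.002 -0.007] dist 76 pose [0.5323 0.0678 0.1359] [3.141e+00 2.000e-03 1.702e+00] w 0.0754 t 2.875 F [-0.   0.2 -0.2]
```

View pics/w3.png

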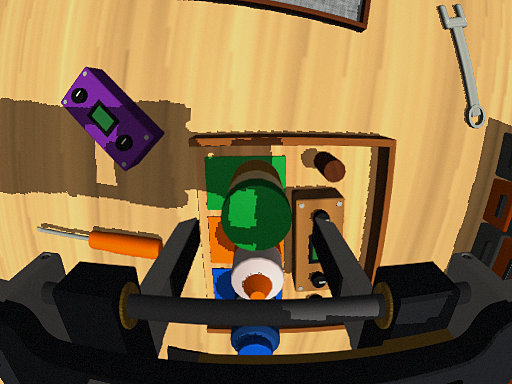

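The lid sits at (257,214), midway between the fingertips at about (197,225) and (332,225). Descend.

>>> play_rows(moves=[{"claw": 0.8, "linear": [0, 0, 20], "turn": [0, 0, 0]}, {"claw": 0.8, "linear": [0, 0, 40], "turn": [0, 0, 0]}, {"claw": 0.8, "linear": [0, 0, 60], "turn": [0, 0, 0]}, {"claw": 0.8, "linear": [0, 0, 74], "turn": [0, 0, 0]}, {"claw": 0.8, "linear": [0, 0, 75], "turn": [0, 0, 0]}, {"claw": 0.8, "linear": [0, 0, 75], "turn": [0, 0, 0]}])

```text
time_s: 3.68
ee_pos: [0.5329, 0.0676, 0.0617]
eef_rot: [3.14, 0.002, 1.702]
force: [1.0, 0.9, -0.1]
grip_width: 0.0756
```

>>> play_rows(moves=[{"claw": 0.4, "linear": [0, 0, 0], "turn": [0, 0, 0]}, {"claw": 0.4, "linear": [0, 0, 0], "turn": [0, 0, 0]}, {"claw": 0.4, "linear": [0, 0, 0], "turn": [0, 0, 0]}, {"claw": 0.4, "linear": [0, 0, 0], "turn": [0, 0, 0]}, {"claw": 0.4, "linear": [0, 0, 0], "turn": [0, 0, 0]}, {"claw": 0.4, "linear": [0, 0, 0], "turn": [0, 0, 0]}], force=25)

```text
time_s: 4.42
ee_pos: [0.533, 0.0677, 0.062]
eef_rot: [3.139, 0.002, 1.702]
force: [-1.4, -0.3, 5.1]
grip_width: 0.0521
```

Width 52 mm means the pads are catching the lid. I'll regrip 11 mm lower, on the body.

>>> play_rows(moves=[{"claw": 0.72, "linear": [0, 0, 0], "turn": [0, 0, 0]}, {"claw": 0.72, "linear": [0, 0, 0], "turn": [0, 0, 0]}, {"claw": 0.72, "linear": [0, 0, 0], "turn": [0, 0, 0]}, {"claw": 0.72, "linear": [0, 0, 6], "turn": [0, 0, 0]}, {"claw": 0.72, "linear": [0, 0, 12], "turn": [0, 0, 0]}, {"claw": 0.72, "linear": [0, 0, 12], "turn": [0, 0, 0]}, {"claw": 0.72, "linear": [0, 0, 12], "turn": [0, 0, 0]}])

```text
time_s: 5.3
ee_pos: [0.533, 0.0676, 0.05]
eef_rot: [3.139, 0.002, 1.702]
force: [-0.9, -0.4, -0.9]
grip_width: 0.0677
```

>>> play_rows(moves=[{"claw": 0.4, "linear": [0, 0, 0], "turn": [0, 0, 0]}, {"claw": 0.4, "linear": [0, 0, 0], "turn": [0, 0, 0]}, {"claw": 0.4, "linear": [0, 0, 0], "turn": [0, 0, 0]}, {"claw": 0.4, "linear": [0, 0, 0], "turn": [0, 0, 0]}, {"claw": 0.4, "linear": [0, 0, 0], "turn": [0, 0, 0]}, {"claw": 0.4, "linear": [0, 0, 0], "turn": [0, 0, 0]}], force=25)

```text
time_s: 6.05
ee_pos: [0.5331, 0.0676, 0.0501]
eef_rot: [3.139, 0.002, 1.702]
force: [-1.4, -0.6, 3.4]
grip_width: 0.0519
```

```bash
python3 -c "
from h import *
mv([.5695,.3177,.19],1.702);mv([.5695,.3177,.0475],1.702)"
```

```text
lin [ 242.8   69.2 -140.3] turn [0.002 0.002 0.   ] dist 289 pose [0.5331 0.0676 0.0501] [3.139e+00 2.000e-03 1.702e+00] w 0.0519 t 6.05 F [-1.4 -0.6  3.4]
lin [243.1  68.9   2.2] turn [0.002 0.002 0.   ] dist 253 pose [0.5331 0.0676 0.0501] [3.139e+00 2.000e-03 1.702e+00] w 0.0519 t 6.05 F [-1.4 -0.6  3.4]
```

>>> play_rows(moves=[{"claw": 0.4, "linear": [0, 0, -10], "turn": [0, 0, 0]}, {"claw": 0.4, "linear": [0, 0, -30], "turn": [0, 0, 0]}, {"claw": 0.4, "linear": [0, 0, -60], "turn": [0, 0, 0]}, {"claw": 0.4, "linear": [0, 0, -90], "turn": [0, 0, 0]}, {"claw": 0.4, "linear": [0, 0, -120], "turn": [0, 0, 0]}, {"claw": 0.4, "linear": [0, 0, -135], "turn": [0, 0, 0]}, {"claw": 0.4, "linear": [10, 3, -140], "turn": [0, 0, 0]}, {"claw": 0.4, "linear": [30, 10, -140], "turn": [0, 0, 0]}])

```text
time_s: 7.05
ee_pos: [0.5387, 0.0998, 0.1894]
eef_rot: [3.14, 0.002, 1.701]
force: [0.5, 0.1, -4.1]
grip_width: 0.052
```

```bash
python3 -c "
from h import *
mv([.5695,.3177,.19],1.702)
cv2.imwrite('pics/s1.png',vision.camera('scene'))"
```

```text
lin [212.1  59.   -1. ] turn [ 0.001  0.002 -0.001] dist 220 pose [0.5387 0.0998 0.1894] [3.140e+00 2.000e-03 1.701e+00] w 0.052 t 7.05 F [ 0.5  0.1 -4.1]
```

View pics/s1.png

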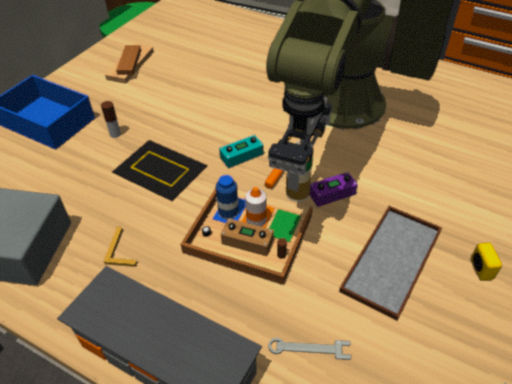

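The jar is held upright at (298,182) and the others are undisturbed. Carry it to the tray.

>>> play_rows(moves=[{"claw": 0.4, "linear": [35, 10, 0], "turn": [0, 0, 0]}, {"claw": 0.4, "linear": [75, 21, 0], "turn": [0, 0, 0]}, {"claw": 0.4, "linear": [115, 32, 0], "turn": [0, 0, 0]}, {"claw": 0.4, "linear": [155, 43, 0], "turn": [0, 0, 0]}, {"claw": 0.4, "linear": [190, 53, 0], "turn": [0, 0, 0]}, {"claw": 0.4, "linear": [212, 59, 10], "turn": [0, 0, 0]}, {"claw": 0.4, "linear": [212, 59, 30], "turn": [0, 0, 0]}, {"claw": 0.4, "linear": [212, 59, 60], "turn": [0, 0, 0]}])

```text
time_s: 8.1
ee_pos: [0.5688, 0.3217, 0.127]
eef_rot: [3.141, 0.002, 1.704]
force: [-0.4, -0.5, -3.7]
grip_width: 0.0514
```

```bash
python3 -c "
from h import *
mv([.5695,.3177,.048],1.702)"
```

```text
lin [-4.   0.1 79. ] turn [0.001 0.002 0.002] dist 79 pose [0.5688 0.3217 0.127 ] [3.141e+00 2.000e-03 1.704e+00] w 0.0514 t 8.1 F [-0.4 -0.5 -3.7]
```

>>> play_rows(moves=[{"claw": 0.4, "linear": [-4, 0, 25], "turn": [0, 0, 0]}, {"claw": 0.4, "linear": [-4, 0, 50], "turn": [0, 0, 0]}, {"claw": 0.4, "linear": [-4, 0, 66], "turn": [0, 0, 0]}, {"claw": 0.4, "linear": [-4, 0, 72], "turn": [0, 0, 0]}, {"claw": 0.4, "linear": [-4, 0, 76], "turn": [0, 0, 0]}, {"claw": 0.4, "linear": [-4, 0, 79], "turn": [0, 0, 0]}, {"claw": 0.4, "linear": [-4, 0, 79.5], "turn": [0, 0, 0]}, {"claw": 0.4, "linear": [-4, 0, 79.5], "turn": [0, 0, 0]}])

```text
time_s: 9.1
ee_pos: [0.5695, 0.3177, 0.0479]
eef_rot: [3.141, 0.001, 1.704]
force: [0.5, -0.1, -4.2]
grip_width: 0.0518
```

>>> play_rows(moves=[{"claw": 0.4, "linear": [0, 0, 1], "turn": [0, 0, 0]}, {"claw": 0.4, "linear": [0, 0, 1.5], "turn": [0, 0, 0]}, {"claw": 0.4, "linear": [0, 0, 1.5], "turn": [0, 0, 0]}])

```text
time_s: 9.48
ee_pos: [0.5698, 0.3178, 0.0472]
eef_rot: [3.14, 0.001, 1.704]
force: [-2.5, -0.9, 5.8]
grip_width: 0.0522
```

Contact reached (+5.8 N). Release and lift.

>>> play_rows(moves=[{"claw": 0.55, "linear": [0, 0, 0], "turn": [0, 0, 0]}, {"claw": 0.65, "linear": [0, 0, 0], "turn": [0, 0, 0]}, {"claw": 0.8, "linear": [0, 0, 0], "turn": [0, 0, 0]}, {"claw": 0.8, "linear": [0, 0, -1], "turn": [0, 0, 0]}, {"claw": 0.8, "linear": [0, 0, -25], "turn": [0, 0, 0]}, {"claw": 0.8, "linear": [0, 0, -60], "turn": [0, 0, 0]}, {"claw": 0.8, "linear": [0, 0, -100], "turn": [0, 0, 0]}, {"claw": 0.8, "linear": [0, 0, -120], "turn": [0, 0, 0]}])

```text
time_s: 10.48
ee_pos: [0.5701, 0.3182, 0.1699]
eef_rot: [3.137, 0.0, 1.704]
force: [0.1, -1.1, -0.3]
grip_width: 0.0756
```

```bash
python3 -c "
from h import *
mv([.542,.001,.165],1.709)"
```

```text
lin [-310.6  -70.1    4.6] turn [ 0.005  0.    -0.005] dist 318 pose [0.5701 0.3182 0.1699] [3.137 0.    1.704] w 0.0756 t 10.475 F [ 0.1 -1.1 -0.3]
```

>>> play_rows(moves=[{"claw": 0.8, "linear": [-45, -10, 0], "turn": [0, 0, 0]}, {"claw": 0.8, "linear": [-95, -21, 0], "turn": [0, 0, 0]}, {"claw": 0.8, "linear": [-145, -32, 0], "turn": [0, 0, 0]}, {"claw": 0.8, "linear": [-195, -44, 0], "turn": [0, 0, 0]}, {"claw": 0.8, "linear": [-245, -55, 0], "turn": [0, 0, 0]}, {"claw": 0.8, "linear": [-285, -64, 0], "turn": [0, 0, 0]}, {"claw": 0.8, "linear": [-310, -70, 5], "turn": [0.005, 0, -0.005]}, {"claw": 0.8, "linear": [-310, -70, 5], "turn": [0.005, 0, -0.005]}])

```text
time_s: 11.48
ee_pos: [0.5419, 0.0004, 0.1645]
eef_rot: [-3.141, 0.0, 1.707]
force: [-0.2, 0.8, -1.0]
grip_width: 0.075
```

```bash
python3 -c "
from h import *
mv([.542,.001,.05],1.709)
wpic('w4')"
```

```text
lin [  0.6   0.3 114.5] turn [-0.001  0.    -0.002] dist 115 pose [5.419e-01 4.000e-04 1.645e-01] [-3.141  0.     1.707] w 0.075 t 11.475 F [-0.2  0.8 -1. ]
```

View pics/w4.png

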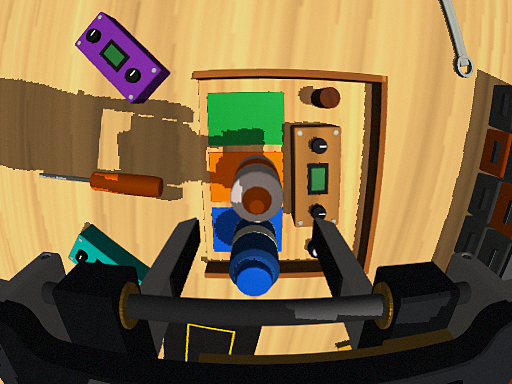

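Bottle cap at (257,200), fingertips at (196,222) and (322,222), so it's centred. Descend.

>>> play_rows(moves=[{"claw": 0.8, "linear": [0.5, 0, 25], "turn": [0, 0, 0]}, {"claw": 0.8, "linear": [0.5, 0, 50], "turn": [0, 0, 0]}, {"claw": 0.8, "linear": [0.5, 0, 75], "turn": [0, 0, 0]}, {"claw": 0.76, "linear": [0.5, 0, 98], "turn": [0, 0, 0]}, {"claw": 0.72, "linear": [0.5, 0, 110], "turn": [0, 0, 0]}, {"claw": 0.72, "linear": [0.5, 0, 114], "turn": [0, 0, 0]}, {"claw": 0.72, "linear": [0.5, 0, 114], "turn": [0, 0, 0]}, {"claw": 0.72, "linear": [0.5, 0, 114], "turn": [0, 0, 0]}])

```text
time_s: 12.52
ee_pos: [0.5424, 0.002, 0.0515]
eef_rot: [3.14, 0.0, 1.708]
force: [-0.5, 0.9, -1.0]
grip_width: 0.0673
```

>>> play_rows(moves=[{"claw": 0.4, "linear": [0, 0, 0], "turn": [0, 0, 0]}, {"claw": 0.4, "linear": [0, 0, 0], "turn": [0, 0, 0]}, {"claw": 0.4, "linear": [0, 0, 0], "turn": [0, 0, 0]}, {"claw": 0.4, "linear": [0, 0, 0], "turn": [0, 0, 0]}, {"claw": 0.4, "linear": [0, 0, 0], "turn": [0, 0, 0]}, {"claw": 0.4, "linear": [0, 0, 0], "turn": [0, 0, 0]}], force=25)

```text
time_s: 13.28
ee_pos: [0.5425, 0.0019, 0.0517]
eef_rot: [3.14, 0.0, 1.708]
force: [-2.1, -1.2, 5.4]
grip_width: 0.0473
```

```bash
python3 -c "
from h import *
mv([.4896,.3213,.19],1.704)"
```

```text
lin [ 323.5   -8.5 -138.5] turn [0.001 0.    0.004] dist 352 pose [0.5425 0.0019 0.0517] [3.14  0.    1.708] w 0.0473 t 13.275 F [-2.1 -1.2  5.4]
```

>>> play_rows(moves=[{"claw": 0.4, "linear": [0, 0, -10], "turn": [0, 0, 0]}, {"claw": 0.4, "linear": [0, 0, -30], "turn": [0, 0, 0]}, {"claw": 0.4, "linear": [0, 0, -60], "turn": [0, 0, 0]}, {"claw": 0.4, "linear": [0, 0, -90], "turn": [0, 0, 0]}, {"claw": 0.4, "linear": [0, 0, -120], "turn": [0, 0, 0]}, {"claw": 0.4, "linear": [15, 0, -138], "turn": [0, 0, 0]}, {"claw": 0.4, "linear": [45, -1, -138], "turn": [0, 0, 0]}, {"claw": 0.4, "linear": [85, -2, -138], "turn": [0, 0, 0]}])

```text
time_s: 14.28
ee_pos: [0.5281, 0.0872, 0.1895]
eef_rot: [3.141, 0.0, 1.707]
force: [0.5, -0.2, -1.4]
grip_width: 0.0476
```

```bash
python3 -c "
from h import *
mv([.4896,.3213,.19],1.704)"
```

```text
lin [237.1  -6.3  -0.6] turn [0.001 0.    0.003] dist 237 pose [0.5281 0.0872 0.1895] [3.141 0.    1.707] w 0.0476 t 14.275 F [ 0.5 -0.2 -1.4]
```

>>> play_rows(moves=[{"claw": 0.4, "linear": [45, -1, 0], "turn": [0, 0, 0]}, {"claw": 0.4, "linear": [90, -2, 0], "turn": [0, 0, 0]}, {"claw": 0.4, "linear": [135, -4, 0], "turn": [0, 0, 0]}, {"claw": 0.4, "linear": [180, -5, 0], "turn": [0, 0, 0]}, {"claw": 0.4, "linear": [215, -6, 0], "turn": [0, 0, 0]}, {"claw": 0.4, "linear": [237, -6, 0], "turn": [0, 0, 0]}, {"claw": 0.4, "linear": [237, -6, 15], "turn": [0, 0, 0]}, {"claw": 0.4, "linear": [237, -6, 40], "turn": [0, 0, 0]}])

```text
time_s: 15.28
ee_pos: [0.4901, 0.3206, 0.1486]
eef_rot: [3.14, 0.0, 1.707]
force: [0.2, -0.6, -2.5]
grip_width: 0.0477
```

```bash
python3 -c "
from h import *
mv([.4896,.3213,.0487],1.704)
wpic('w5')"
```

```text
lin [ 0.8 -0.5 99.9] turn [0.001 0.    0.003] dist 100 pose [0.4901 0.3206 0.1486] [3.14  0.    1.707] w 0.0477 t 15.275 F [ 0.2 -0.6 -2.5]
```

View pics/w5.png

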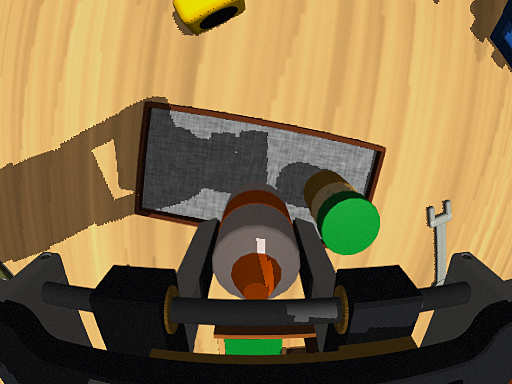

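The jar stands upright in the tray at (348,222), and the bottle is held clear beside it. Lower.

>>> play_rows(moves=[{"claw": 0.4, "linear": [1, 0, 30], "turn": [0, 0, 0]}, {"claw": 0.4, "linear": [1, 0, 60], "turn": [0, 0, 0]}, {"claw": 0.4, "linear": [1, 0, 82], "turn": [0, 0, 0]}, {"claw": 0.4, "linear": [1, 0, 91], "turn": [0, 0, 0]}, {"claw": 0.4, "linear": [1, 0, 96], "turn": [0, 0, 0]}, {"claw": 0.4, "linear": [1, 0, 99], "turn": [0, 0, 0]}, {"claw": 0.4, "linear": [1, 0, 101], "turn": [0, 0, 0]}, {"claw": 0.4, "linear": [1, 0, 101], "turn": [0, 0, 0]}])

```text
time_s: 16.32
ee_pos: [0.4886, 0.3206, 0.0477]
eef_rot: [-3.139, 0.001, 1.706]
force: [-16.6, -7.4, 35.7]
grip_width: 0.0475
```

Too firm (36 N). Back up slightly, then release.

>>> play_rows(moves=[{"claw": 0.4, "linear": [0, 0, -1], "turn": [0, 0, 0]}, {"claw": 0.4, "linear": [0, 0, -1], "turn": [0, 0, 0]}])

```text
time_s: 16.58
ee_pos: [0.4891, 0.3207, 0.0495]
eef_rot: [-3.141, 0.001, 1.706]
force: [0.5, 0.3, -2.4]
grip_width: 0.0477
```

>>> play_rows(moves=[{"claw": 0.55, "linear": [0, 0, 0], "turn": [0, 0, 0]}, {"claw": 0.65, "linear": [0, 0, 0], "turn": [0, 0, 0]}, {"claw": 0.72, "linear": [0, 0, 0], "turn": [0, 0, 0]}, {"claw": 0.72, "linear": [0, 0, -1], "turn": [0, 0, 0]}, {"claw": 0.72, "linear": [0, 0, -25], "turn": [0, 0, 0]}, {"claw": 0.72, "linear": [0, 0, -60], "turn": [0, 0, 0]}, {"claw": 0.72, "linear": [0, 0, -100], "turn": [0, 0, 0]}, {"claw": 0.72, "linear": [0, 0, -120], "turn": [0, 0, 0]}])

```text
time_s: 17.58
ee_pos: [0.4896, 0.3211, 0.1719]
eef_rot: [3.14, -0.0, 1.706]
force: [1.2, 0.3, -0.3]
grip_width: 0.0676
```

```bash
python3 -c "
from h import *
mv([.5505,-.069,.175],1.709)
wpic('w6')"
```

```text
lin [-394.7    7.6   -3.2] turn [ 0.002 -0.    -0.003] dist 395 pose [0.4896 0.3211 0.1719] [ 3.14  -0.     1.706] w 0.0676 t 17.575 F [ 1.2  0.3 -0.3]
```

View pics/w6.png

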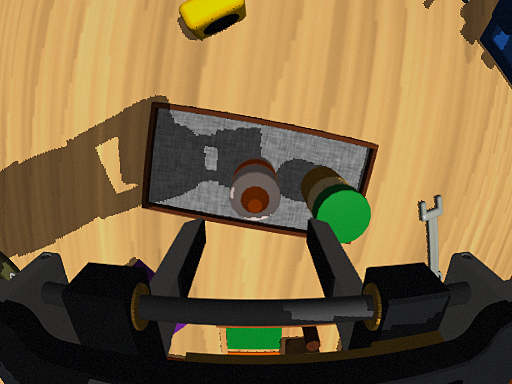

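Bottle (255,195) and jar (342,213) both stand upright. On to the can.

>>> play_rows(moves=[{"claw": 0.8, "linear": [-50, 1, 0], "turn": [0, 0, 0]}, {"claw": 0.8, "linear": [-105, 2, 0], "turn": [0, 0, 0]}, {"claw": 0.8, "linear": [-160, 3, 0], "turn": [0, 0, 0]}, {"claw": 0.8, "linear": [-215, 4, 0], "turn": [0, 0, 0]}, {"claw": 0.8, "linear": [-270, 5, 0], "turn": [0, 0, 0]}, {"claw": 0.8, "linear": [-325, 6, -3], "turn": [0, 0, 0]}, {"claw": 0.8, "linear": [-370, 7, -3], "turn": [0, 0, 0]}, {"claw": 0.8, "linear": [-394, 7.5, -3], "turn": [0.002, 0, -0.003]}])

```text
time_s: 18.62
ee_pos: [0.5507, -0.0701, 0.1757]
eef_rot: [3.14, -0.001, 1.707]
force: [-0.8, 0.3, -0.1]
grip_width: 0.0752
```

```bash
python3 -c "
from h import *
mv([.5505,-.069,.05],1.709)
wpic('w7')"
```

```text
lin [  1.   -0.2 125.7] turn [ 0.001 -0.001 -0.002] dist 126 pose [ 0.5507 -0.0701  0.1757] [ 3.140e+00 -1.000e-03  1.707e+00] w 0.0752 t 18.625 F [-0.8  0.3 -0.1]
```

View pics/w7.png

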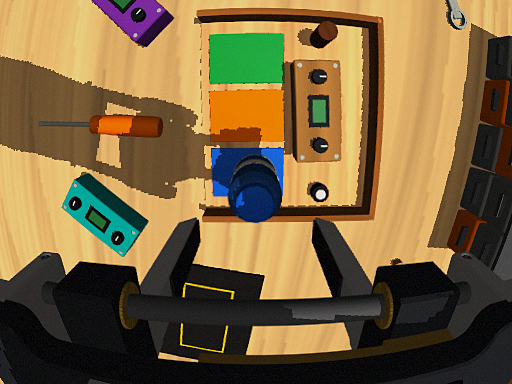

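Can cap at (256,203), centred between the fingertips (196 and 320). Descend.

>>> play_rows(moves=[{"claw": 0.8, "linear": [1, 0, 25], "turn": [0, 0, 0]}, {"claw": 0.8, "linear": [1, 0, 50], "turn": [0, 0, 0]}, {"claw": 0.8, "linear": [1, 0, 80], "turn": [0, 0, 0]}, {"claw": 0.76, "linear": [1, 0, 105], "turn": [0, 0, 0]}, {"claw": 0.72, "linear": [1, 0, 120], "turn": [0, 0, 0]}, {"claw": 0.72, "linear": [1, 0, 125], "turn": [0, 0, 0]}, {"claw": 0.72, "linear": [1, 0, 125], "turn": [0, 0, 0]}, {"claw": 0.72, "linear": [1, 0, 125], "turn": [0, 0, 0]}])

```text
time_s: 19.68
ee_pos: [0.5513, -0.0707, 0.0515]
eef_rot: [3.139, -0.0, 1.707]
force: [0.5, 0.8, 0.1]
grip_width: 0.0676
```

>>> play_rows(moves=[{"claw": 0.4, "linear": [0, 0, 0], "turn": [0, 0, 0]}, {"claw": 0.4, "linear": [0, 0, 0], "turn": [0, 0, 0]}, {"claw": 0.4, "linear": [0, 0, 0], "turn": [0, 0, 0]}, {"claw": 0.4, "linear": [0, 0, 0], "turn": [0, 0, 0]}, {"claw": 0.4, "linear": [0, 0, 0], "turn": [0, 0, 0]}, {"claw": 0.4, "linear": [0, 0, 0], "turn": [0, 0, 0]}], force=25)

```text
time_s: 20.42
ee_pos: [0.5513, -0.0707, 0.0518]
eef_rot: [3.139, -0.0, 1.707]
force: [-2.6, -0.3, 5.7]
grip_width: 0.0498
```

```bash
python3 -c "
from h import *
mv([.4097,.3249,.19],1.704)"
```

```text
lin [ 411.2  -86.3 -138.3] turn [ 0.002 -0.     0.003] dist 442 pose [ 0.5513 -0.0707  0.0518] [ 3.139 -0.     1.707] w 0.0498 t 20.425 F [-2.6 -0.3  5.7]
```

>>> play_rows(moves=[{"claw": 0.4, "linear": [0, 0, -10], "turn": [0, 0, 0]}, {"claw": 0.4, "linear": [0, 0, -30], "turn": [0, 0, 0]}, {"claw": 0.4, "linear": [0, 0, -60], "turn": [0, 0, 0]}, {"claw": 0.4, "linear": [0, 0, -90], "turn": [0, 0, 0]}, {"claw": 0.4, "linear": [0, 0, -120], "turn": [0, 0, 0]}, {"claw": 0.4, "linear": [15, -3, -138], "turn": [0, 0, 0]}, {"claw": 0.4, "linear": [45, -9, -138], "turn": [0, 0, 0]}, {"claw": 0.4, "linear": [90, -19, -138], "turn": [0, 0, 0]}])

```text
time_s: 21.42
ee_pos: [0.5191, 0.017, 0.1895]
eef_rot: [3.14, -0.0, 1.706]
force: [0.6, 0.8, -3.8]
grip_width: 0.0499
```

```bash
python3 -c "
from h import *
mv([.4097,.3249,.19],1.704)"
```

```text
lin [319.9 -67.   -0.5] turn [ 0.002 -0.     0.002] dist 327 pose [0.5191 0.017  0.1895] [ 3.14  -0.     1.706] w 0.0499 t 21.425 F [ 0.6  0.8 -3.8]
```

>>> play_rows(moves=[{"claw": 0.4, "linear": [45, -9, 0], "turn": [0, 0, 0]}, {"claw": 0.4, "linear": [95, -20, 0], "turn": [0, 0, 0]}, {"claw": 0.4, "linear": [145, -30, 0], "turn": [0, 0, 0]}, {"claw": 0.4, "linear": [195, -41, 0], "turn": [0, 0, 0]}, {"claw": 0.4, "linear": [245, -51, 0], "turn": [0, 0, 0]}, {"claw": 0.4, "linear": [290, -61, 0], "turn": [0, 0, 0]}, {"claw": 0.4, "linear": [320, -67, 0], "turn": [0, 0, 0]}, {"claw": 0.4, "linear": [320, -67, 15], "turn": [0, 0, 0]}])

```text
time_s: 22.42
ee_pos: [0.4084, 0.3271, 0.1745]
eef_rot: [3.139, -0.001, 1.709]
force: [0.4, -0.9, -3.0]
grip_width: 0.0498
```

```bash
python3 -c "
from h import *
mv([.4097,.3249,.0488],1.704)"
```

```text
lin [ -2.5   0.7 125.7] turn [ 0.003 -0.001  0.005] dist 126 pose [0.4084 0.3271 0.1745] [ 3.139e+00 -1.000e-03  1.709e+00] w 0.0498 t 22.425 F [ 0.4 -0.9 -3. ]
```

>>> play_rows(moves=[{"claw": 0.4, "linear": [-2, 1, 30], "turn": [0.003, 0, 0]}, {"claw": 0.4, "linear": [-2, 1, 65], "turn": [0.003, 0, 0]}, {"claw": 0.4, "linear": [-2, 1, 95], "turn": [0.003, 0, 0]}, {"claw": 0.4, "linear": [-2, 1, 115], "turn": [0.003, 0, 0]}, {"claw": 0.4, "linear": [-2, 1, 122], "turn": [0.003, 0, 0]}, {"claw": 0.4, "linear": [-2, 1, 124], "turn": [0.003, 0, 0]}, {"claw": 0.4, "linear": [-2, 1, 124.5], "turn": [0.003, 0, 0]}, {"claw": 0.4, "linear": [-2, 1, 125], "turn": [0.003, 0, 0]}])

```text
time_s: 23.42
ee_pos: [0.4102, 0.3256, 0.0501]
eef_rot: [3.141, -0.002, 1.709]
force: [-0.4, -0.3, -2.4]
grip_width: 0.0498
```

>>> play_rows(moves=[{"claw": 0.4, "linear": [0, 0, 0.5], "turn": [0, 0, 0]}, {"claw": 0.4, "linear": [0, 0, 0.5], "turn": [0, 0, 0]}])

```text
time_s: 23.68
ee_pos: [0.4103, 0.3256, 0.0498]
eef_rot: [3.141, -0.002, 1.709]
force: [0.5, -0.7, -3.7]
grip_width: 0.0496
```

>>> play_rows(moves=[{"claw": 0.4, "linear": [0, 0, 1], "turn": [0, 0, 0]}, {"claw": 0.4, "linear": [0, 0, 1], "turn": [0, 0, 0]}])

```text
time_s: 23.92
ee_pos: [0.4103, 0.3257, 0.0489]
eef_rot: [3.141, -0.002, 1.709]
force: [0.1, -0.7, -3.1]
grip_width: 0.0496
```

>>> play_rows(moves=[{"claw": 0.4, "linear": [0, 0, 0.7], "turn": [0, 0, 0]}, {"claw": 0.4, "linear": [0, 0, 0.7], "turn": [0, 0, 0]}])

```text
time_s: 24.18
ee_pos: [0.4103, 0.3258, 0.0487]
eef_rot: [3.141, -0.002, 1.709]
force: [-3.1, -0.6, 6.3]
grip_width: 0.0498
```

Contact. Release and lift.

>>> play_rows(moves=[{"claw": 0.55, "linear": [0, 0, 0], "turn": [0, 0, 0]}, {"claw": 0.65, "linear": [0, 0, 0], "turn": [0, 0, 0]}, {"claw": 0.72, "linear": [0, 0, 0], "turn": [0, 0, 0]}, {"claw": 0.72, "linear": [0, 0, -1], "turn": [0, 0, 0]}, {"claw": 0.72, "linear": [0, 0, -25], "turn": [0, 0, 0]}, {"claw": 0.72, "linear": [0, 0, -60], "turn": [0, 0, 0]}, {"claw": 0.72, "linear": [0, 0, -100], "turn": [0, 0, 0]}, {"claw": 0.72, "linear": [0, 0, -125], "turn": [0, 0, 0]}])

```text
time_s: 25.18
ee_pos: [0.4105, 0.3257, 0.1758]
eef_rot: [3.139, -0.003, 1.709]
force: [-0.3, -0.1, -0.1]
grip_width: 0.0673
```

```bash
python3 -c "
from h import *
mv([.605,.0145,.175],1.571+.185)
cv2.imwrite('pics/t2.png',vision.camera('top'));cv2.imwrite('pics/s2.png',vision.camera('scene'))"
```

```text
lin [-3.351e+02  1.497e+02  2.000e-01] turn [ 0.003 -0.003 -0.047] dist 367 pose [0.4105 0.3257 0.1758] [ 3.139e+00 -3.000e-03  1.709e+00] w 0.0673 t 25.175 F [-0.3 -0.1 -0.1]
```

View pics/s2.png

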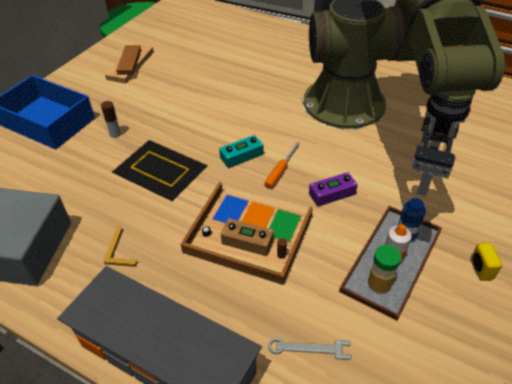

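View pics/t2.png

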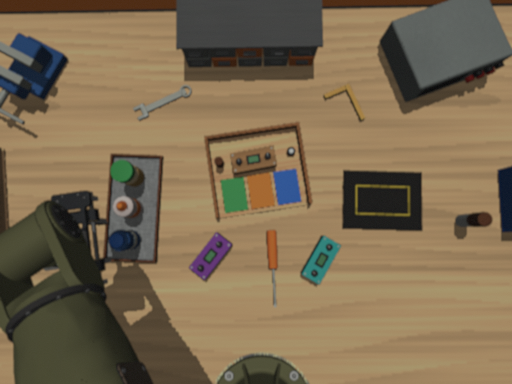

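All three are upright in the tray (scene: 413,212; 400,232; 385,267) and the box hasn't moved. The coasters are clear now, so measure them.

```bash
python3 - <<'E'
from h import *
np.set_printoptions(precision=4,suppress=True)
im=cv2.imread('pics/t2.png');sc=cv2.imread('pics/s2.png')
def cen(img,lo,hi,box):
    h=cv2.cvtColor(img,cv2.COLOR_BGR2HSV);m=cv2.inRange(h,lo,hi);k=np.zeros_like(m);x0,y0,x1,y1=box;k[y0:y1,x0:x1]=m[y0:y1,x0:x1]
    c=max(cv2.findContours(k,cv2.RETR_EXTERNAL,cv2.CHAIN_APPROX_NONE)[0],key=cv2.contourArea);r=cv2.minAreaRect(c);return r,cv2.boxPoints(r)
C=dict(green=((50,100,40),(85,255,255)),orange=((5,170,120),(18,255,255)),blue=((105,120,60),(130,255,255)))
for n,(lo,hi) in C.items():
    r,b=cen(im,lo,hi,(215,165,305,218));P=np.array([plane('top',p,.009) for p in b]);c=P.mean(0)
    x=np.array([.99,.141,0]);print(n,r,'ctr',c,'origin',c+.012*x)
for n,b in dict(green=(265,205,305,245),orange=(235,195,280,235),blue=(210,190,250,225)).items():
    h=cv2.cvtColor(sc,cv2.COLOR_BGR2HSV);m=cv2.inRange(h,*C[n]);ys,xs=np.nonzero(m[b[1]:b[3],b[0]:b[2]]);
    print('scene',n,len(xs),plane('scene',(xs.mean()+b[0],ys.mean()+b[1]),.009)+.012*np.array([.99,.141,0]))
E
```

```text
green ((233.96998596191406, 194.29000854492188), (32.526912689208984, 22.203153610229492), 81.8698959350586) ctr [0.5216 0.0636 0.009 ] origin [0.5335 0.0653 0.009 ]
orange ((260.229736328125, 190.1216278076172), (32.23226547241211, 21.730785369873047), 81.02737426757812) ctr [ 0.5315 -0.0033  0.009 ] origin [ 0.5434 -0.0016  0.009 ]
blue ((286.6675109863281, 186.4499053955078), (31.645965576171875, 21.954387664794922), 81.46923065185547) ctr [ 0.5402 -0.0706  0.009 ] origin [ 0.5521 -0.0689  0.009 ]
scene green 604 [0.5315 0.0665 0.009 ]
scene orange 585 [ 0.5356 -0.0029  0.009 ]
scene blue 547 [ 0.5504 -0.0707  0.009 ]
```

>>> play_rows(moves=[{"claw": 0.85, "linear": [-40, 18, 0], "turn": [0, 0, 0]}, {"claw": 0.85, "linear": [-90, 40, 0], "turn": [0, 0, 0]}, {"claw": 0.85, "linear": [-140, 63, 0], "turn": [0, 0, 0]}, {"claw": 0.85, "linear": [-190, 85, 0], "turn": [0, 0, -0.02]}, {"claw": 0.85, "linear": [-240, 107, 0], "turn": [0.003, -0.003, -0.047]}, {"claw": 0.85, "linear": [-285, 127, 0], "turn": [0.003, -0.003, -0.047]}, {"claw": 0.85, "linear": [-320, 143, 0], "turn": [0.003, -0.003, -0.047]}, {"claw": 0.85, "linear": [-335, 150, 0], "turn": [0.003, -0.003, -0.047]}])

```text
time_s: 26.28
ee_pos: [0.6061, 0.0134, 0.1742]
eef_rot: [3.141, -0.001, 1.754]
force: [-0.4, 0.9, 0.1]
grip_width: 0.0796
```

```bash
python3 -c "
from h import *
wpic('w8')
mv([.605,.0145,.10],1.756)"
```

```text
lin [ 1.8 -1.2 74.3] turn [ 0.001 -0.001 -0.002] dist 74 pose [0.6065 0.0129 0.1743] [ 3.141e+00 -1.000e-03  1.754e+00] w 0.0799 t 26.325 F [ 1.4 -1.4  0.1]
```

View pics/w8.png

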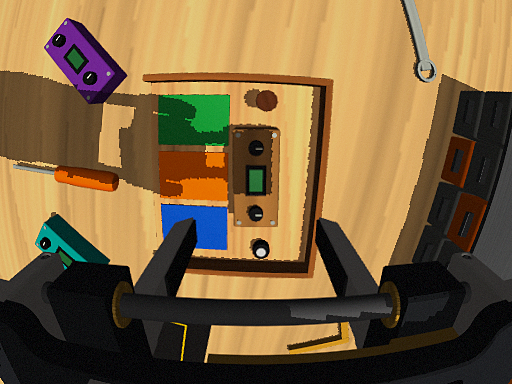

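```bash
python3 - <<'E'
from h import *
np.set_printoptions(precision=4,suppress=True)
o=wload('w8')
im=cv2.imread('pics/w8.png');cv2.imwrite('pics/c_w8.png',cv2.resize(im[110:245,215:295],None,fx=4,fy=4,interpolation=cv2.INTER_CUBIC))
def wp(o,uv,z):
    a,d=wray(o,uv);return a+d*(z-a[2])/d[2]
a,b=wp(o,(255.5,148),.052),wp(o,(255.5,213),.052);print(a,b,np.arctan2(-(a-b)[0],(a-b)[1]),(a+b)/2)
P=[wp(o,p,.044) for p in [(232,127),(279,127),(278,225),(233,227)]];print(np.array(P),np.mean(P,0))
E
```

```text
[0.5989 0.0496 0.052 ] [ 0.6117 -0.02    0.052 ] 0.18259294612613594 [0.6053 0.0148 0.052 ]
[[ 0.5711  0.0659  0.044 ]
 [ 0.619   0.0747  0.044 ]
 [ 0.64   -0.0328  0.044 ]
 [ 0.5903 -0.0445  0.044 ]] [0.6051 0.0158 0.044 ]
```

View pics/c_w8.png

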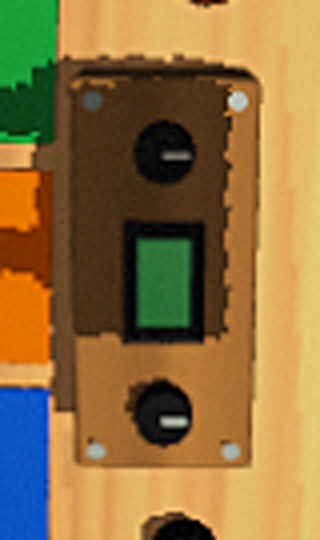

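The crop confirms the wooden box (two knobs, green display): centre (0.605, 0.015), yaw 0.183. Descend to grasp.

>>> play_rows(moves=[{"claw": 0.85, "linear": [2, -1, 30], "turn": [0.001, -0.001, 0]}, {"claw": 0.85, "linear": [2, -1, 65], "turn": [0.001, -0.001, 0]}, {"claw": 0.85, "linear": [2, -1, 100], "turn": [0.001, -0.001, 0]}, {"claw": 0.85, "linear": [2, -1, 125], "turn": [0.001, -0.001, 0]}, {"claw": 0.85, "linear": [2, -1, 145], "turn": [0.001, -0.001, 0]}, {"claw": 0.85, "linear": [2, -1, 156], "turn": [0.001, -0.001, 0]}, {"claw": 0.85, "linear": [2, -1, 157], "turn": [0.001, -0.001, 0]}, {"claw": 0.85, "linear": [2, -1, 157], "turn": [0.001, -0.001, 0]}])

```text
time_s: 27.32
ee_pos: [0.6057, 0.0149, 0.0181]
eef_rot: [3.141, 0.0, 1.754]
force: [0.9, 0.3, -0.4]
grip_width: 0.0801
```

>>> play_rows(moves=[{"claw": 0.4, "linear": [0, 0, 0], "turn": [0, 0, 0]}, {"claw": 0.4, "linear": [0, 0, 0], "turn": [0, 0, 0]}, {"claw": 0.4, "linear": [0, 0, 0], "turn": [0, 0, 0]}, {"claw": 0.4, "linear": [0, 0, 0], "turn": [0, 0, 0]}, {"claw": 0.4, "linear": [0, 0, 0], "turn": [0, 0, 0]}, {"claw": 0.4, "linear": [0, 0, 0], "turn": [0, 0, 0]}], force=30)

```text
time_s: 28.08
ee_pos: [0.6057, 0.0149, 0.0183]
eef_rot: [3.14, 0.0, 1.754]
force: [-0.1, -0.5, 2.9]
grip_width: 0.05
```

```bash
python3 -c "
from h import *
mv([.6,.01,.13],1.7);"
```

```text
lin [  -3.8   -6.4 -111.7] turn [0.001 0.    0.054] dist 112 pose [0.6057 0.0149 0.0183] [3.14  0.    1.754] w 0.05 t 28.075 F [-0.1 -0.5  2.9]
```

>>> play_rows(moves=[{"claw": 0.4, "linear": [0, 0, -8], "turn": [0, 0, 0]}, {"claw": 0.4, "linear": [0, 0, -25], "turn": [0, 0, 0]}, {"claw": 0.4, "linear": [0, 0, -50], "turn": [0, 0, 0]}, {"claw": 0.4, "linear": [0, 0, -80], "turn": [0, 0, 0]}, {"claw": 0.4, "linear": [0, 0, -105], "turn": [0, 0, 0]}, {"claw": 0.4, "linear": [0, 0, -120], "turn": [0, 0, 0]}, {"claw": 0.4, "linear": [0, 0, -122], "turn": [0, 0, 0]}, {"claw": 0.4, "linear": [0, 0, -122], "turn": [0, 0, 0]}])

```text
time_s: 29.08
ee_pos: [0.6052, 0.0149, 0.1395]
eef_rot: [3.142, -0.0, 1.754]
force: [-0.2, -0.5, -5.6]
grip_width: 0.0503
```

```bash
python3 -c "
from h import *
mv([.5036,-.3133,.14],1.529)
wpic('w9')"
```

```text
lin [-304.2 -159.7   -0.5] turn [ 0.    -0.     0.225] dist 344 pose [0.6052 0.0149 0.1395] [ 3.142 -0.     1.754] w 0.0503 t 29.075 F [-0.2 -0.5 -5.6]
```

View pics/w9.png

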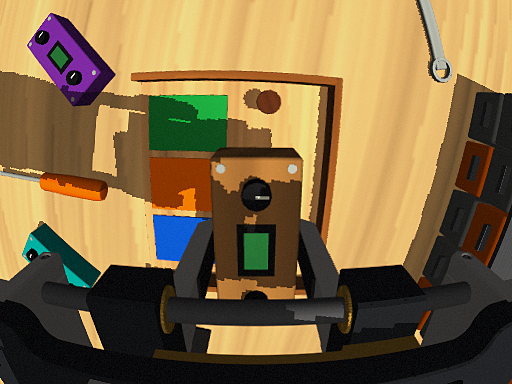

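The box is held straight at the gripper centre, display at (256,249). Carry it to the mat.

>>> play_rows(moves=[{"claw": 0.4, "linear": [-25, -13, 0], "turn": [0, 0, 0.02]}, {"claw": 0.4, "linear": [-65, -34, 0], "turn": [0, 0, 0.05]}, {"claw": 0.4, "linear": [-110, -58, 0], "turn": [0, 0, 0.08]}, {"claw": 0.4, "linear": [-155, -81, 0], "turn": [0, 0, 0.11]}, {"claw": 0.4, "linear": [-200, -105, 0], "turn": [0, 0, 0.15]}, {"claw": 0.4, "linear": [-245, -129, 0], "turn": [0, 0, 0.19]}, {"claw": 0.4, "linear": [-280, -147, 0], "turn": [0, 0, 0.225]}, {"claw": 0.4, "linear": [-304, -160, 0], "turn": [0, 0, 0.225]}])

```text
time_s: 30.12
ee_pos: [0.5022, -0.3147, 0.1382]
eef_rot: [-3.14, -0.001, 1.527]
force: [0.2, 0.1, -4.0]
grip_width: 0.05
```

```bash
python3 -c "
from h import *
wpic('w10')
mv([.5036,-.3133,.0165],1.529)
cv2.imwrite('pics/t3.png',vision.camera('top')[130:270,300:470].repeat(4,0).repeat(4,1))"
```

```text
lin [  3.8   2.4 121.7] turn [-0.002  0.    -0.003] dist 122 pose [ 0.5013 -0.317   0.1382] [-3.14   0.     1.526] w 0.0499 t 30.175 F [-2.6 -3.9 -4.1]
```

View pics/w10.png

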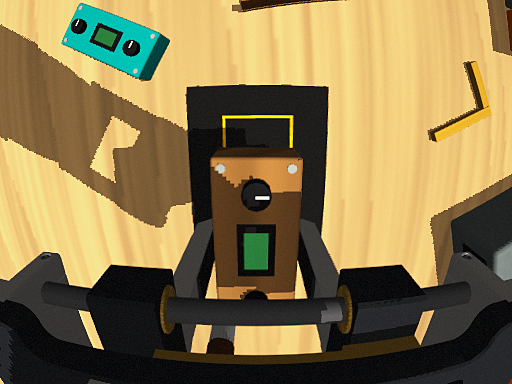

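View pics/t3.png

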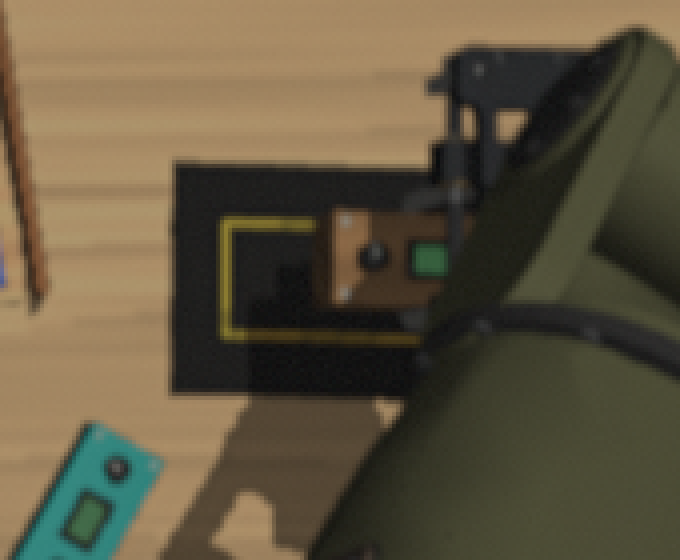

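```bash
python3 - <<'E'
from h import *
np.set_printoptions(precision=4,suppress=True)
o=wload('w10')
def wp(o,uv,z):
    a,d=wray(o,uv);return a+d*(z-a[2])/d[2]
a,b=wp(o,(223,117),.004),wp(o,(291.5,117),.004);print(a,b)
c,d=wp(o,(187,86),.004),wp(o,(328,86),.004);print(c,d)
y=np.array([.042,.999,0]);print((a+b)/2-.0675*y,(c+d)/2-.1*y)
E
```

```text
[ 0.4703 -0.245   0.004 ] [ 0.5421 -0.2481  0.004 ]
[ 0.4338 -0.209   0.004 ] [ 0.5822 -0.2154  0.004 ]
[ 0.5034 -0.3139  0.004 ] [ 0.5038 -0.3121  0.004 ]
```

Wrist and top views agree on the mat centre (0.5036, -0.3133). Lower.

>>> play_rows(moves=[{"claw": 0.4, "linear": [4, 2.5, 20], "turn": [-0.002, 0, -0.003]}, {"claw": 0.4, "linear": [4, 2.5, 50], "turn": [-0.002, 0, -0.003]}, {"claw": 0.4, "linear": [4, 2.5, 80], "turn": [-0.002, 0, -0.003]}, {"claw": 0.4, "linear": [4, 2.5, 103], "turn": [-0.002, 0, -0.003]}, {"claw": 0.4, "linear": [4, 2.5, 114], "turn": [-0.002, 0, -0.003]}, {"claw": 0.4, "linear": [4, 2.5, 118], "turn": [-0.002, 0, -0.003]}, {"claw": 0.4, "linear": [4, 2.5, 120], "turn": [-0.002, 0, -0.003]}, {"claw": 0.4, "linear": [4, 2.5, 120], "turn": [-0.002, 0, -0.003]}])

```text
time_s: 31.22
ee_pos: [0.5047, -0.3114, 0.0187]
eef_rot: [3.141, -0.0, 1.529]
force: [-0.7, -0.0, -4.7]
grip_width: 0.0496
```

>>> play_rows(moves=[{"claw": 0.4, "linear": [0, 0, 1], "turn": [0, 0, 0]}, {"claw": 0.4, "linear": [0, 0, 1], "turn": [0, 0, 0]}])

```text
time_s: 31.48
ee_pos: [0.5048, -0.3116, 0.018]
eef_rot: [3.14, 0.0, 1.529]
force: [0.1, -1.4, -4.0]
grip_width: 0.0499
```

Correct 1–2 mm sideways and creep down.

>>> play_rows(moves=[{"claw": 0.4, "linear": [-1.5, -1.5, 0], "turn": [0, 0, 0]}, {"claw": 0.4, "linear": [-1.5, -1.5, 1], "turn": [0, 0, 0]}, {"claw": 0.4, "linear": [-1.5, -1.5, 1.5], "turn": [0, 0, 0]}])

```text
time_s: 31.85
ee_pos: [0.5031, -0.313, 0.0164]
eef_rot: [3.14, 0.0, 1.529]
force: [0.5, -0.9, -4.5]
grip_width: 0.0499
```

>>> play_rows(moves=[{"claw": 0.4, "linear": [0, 0, 0.6], "turn": [0, 0, 0]}, {"claw": 0.4, "linear": [0, 0, 0.8], "turn": [0, 0, 0]}])

```text
time_s: 32.1
ee_pos: [0.5032, -0.313, 0.0163]
eef_rot: [3.14, 0.0, 1.529]
force: [-4.8, 3.0, 6.8]
grip_width: 0.0499
```

Contact. Release and go up.

>>> play_rows(moves=[{"claw": 0.6, "linear": [0, 0, 0], "turn": [0, 0, 0]}, {"claw": 0.75, "linear": [0, 0, 0], "turn": [0, 0, 0]}, {"claw": 0.8, "linear": [0, 0, 0], "turn": [0, 0, 0]}, {"claw": 0.8, "linear": [0, 0, -2], "turn": [0, 0, 0]}, {"claw": 0.8, "linear": [0, 0, -30], "turn": [0, 0, 0]}, {"claw": 0.8, "linear": [0, 0, -70], "turn": [0, 0, 0]}, {"claw": 0.8, "linear": [0, 0, -115], "turn": [0, 0, 0]}, {"claw": 0.8, "linear": [0, 0, -155], "turn": [0, 0, 0]}])

```text
time_s: 33.1
ee_pos: [0.503, -0.3129, 0.1731]
eef_rot: [3.14, 0.001, 1.529]
force: [0.3, -1.2, 0.0]
grip_width: 0.0748
```

```bash
python3 -c "
from h import *
wpic('w11')
mv([.41,.3255,.175],1.709)"
```

```text
lin [ 6.350e+02 -1.209e+02 -1.000e-01] turn [ 0.007  0.005 -0.18 ] dist 646 pose [ 0.5044 -0.3139  0.1787] [3.134 0.004 1.529] w 0.0751 t 33.15 F [ 1.  -0.3  5.1]
```

View pics/w11.png

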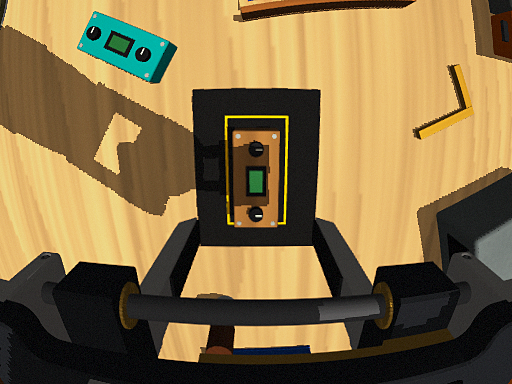

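The box sits inside the outline at (256,180), parallel to it. Now return the containers, can first.

>>> play_rows(moves=[{"claw": 0.8, "linear": [55, -10, 0], "turn": [0, 0, -0.02]}, {"claw": 0.8, "linear": [115, -22, 0], "turn": [0, 0, -0.05]}, {"claw": 0.8, "linear": [175, -33, 0], "turn": [0, 0, -0.08]}, {"claw": 0.8, "linear": [235, -45, 0], "turn": [0, 0, -0.11]}, {"claw": 0.8, "linear": [295, -56, 0], "turn": [0, 0, -0.14]}, {"claw": 0.8, "linear": [355, -68, 0], "turn": [0, 0, -0.18]}, {"claw": 0.8, "linear": [415, -79, 0], "turn": [0, 0, -0.18]}, {"claw": 0.8, "linear": [475, -90, 0], "turn": [0, 0, -0.18]}])

```text
time_s: 34.15
ee_pos: [0.4336, 0.1663, 0.1761]
eef_rot: [3.134, 0.006, 1.709]
force: [0.8, 0.5, -0.8]
grip_width: 0.0751
```

```bash
python3 -c "
from h import *
mv([.41,.3255,.175],1.709)"
```

```text
lin [160.9  -1.4   0.2] turn [0.008 0.006 0.   ] dist 161 pose [0.4336 0.1663 0.1761] [3.134 0.006 1.709] w 0.0751 t 34.15 F [ 0.8  0.5 -0.8]
```

>>> play_rows(moves=[{"claw": 0.8, "linear": [45, 0, 0], "turn": [0.008, 0.006, 0]}, {"claw": 0.8, "linear": [90, -1, 0], "turn": [0.008, 0.006, 0]}, {"claw": 0.8, "linear": [130, -1, 0], "turn": [0.008, 0.006, 0]}, {"claw": 0.8, "linear": [161, -1.4, 0], "turn": [0.008, 0.006, 0]}, {"claw": 0.8, "linear": [161, -1.4, 0], "turn": [0.008, 0.006, 0]}, {"claw": 0.8, "linear": [161, -1.4, 0], "turn": [0.008, 0.006, 0]}])

```text
time_s: 34.9
ee_pos: [0.4101, 0.325, 0.1751]
eef_rot: [-3.141, -0.0, 1.709]
force: [-0.0, 0.1, -0.5]
grip_width: 0.0754
```

```bash
python3 -c "
from h import *
mv([.4103,.3258,.0487],1.709)
wpic('w12')"
```

```text
lin [  0.7   0.4 126.4] turn [-0. -0.  0.] dist 126 pose [0.4101 0.325  0.1751] [-3.141 -0.     1.709] w 0.0754 t 34.9 F [-0.   0.1 -0.5]
```

View pics/w12.png

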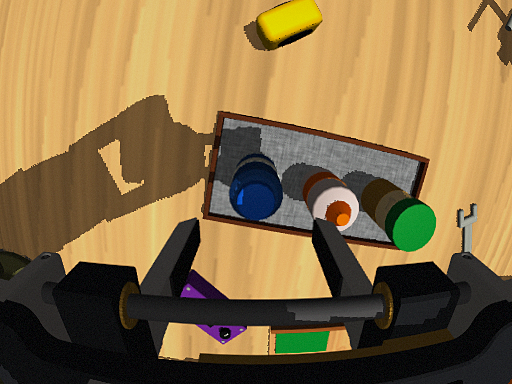

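Can (256,200) is centred between the fingers and the bottle side has clearance. Narrow slightly and descend.

>>> play_rows(moves=[{"claw": 0.74, "linear": [0.7, 0.4, 20], "turn": [0, 0, 0]}, {"claw": 0.74, "linear": [0.7, 0.4, 45], "turn": [0, 0, 0]}, {"claw": 0.74, "linear": [0.7, 0.4, 75], "turn": [0, 0, 0]}, {"claw": 0.74, "linear": [0.7, 0.4, 105], "turn": [0, 0, 0]}, {"claw": 0.72, "linear": [0.7, 0.4, 120], "turn": [0, 0, 0]}, {"claw": 0.72, "linear": [0.7, 0.4, 126], "turn": [0, 0, 0]}, {"claw": 0.72, "linear": [0.7, 0.4, 126.5], "turn": [0, 0, 0]}, {"claw": 0.72, "linear": [0.7, 0.4, 126.5], "turn": [0, 0, 0]}])

```text
time_s: 35.95
ee_pos: [0.4109, 0.3258, 0.0495]
eef_rot: [3.141, -0.001, 1.709]
force: [0.6, 0.8, 0.4]
grip_width: 0.0678
```

>>> play_rows(moves=[{"claw": 0.4, "linear": [0, 0, 0], "turn": [0, 0, 0]}, {"claw": 0.4, "linear": [0, 0, 0], "turn": [0, 0, 0]}, {"claw": 0.4, "linear": [0, 0, 0], "turn": [0, 0, 0]}, {"claw": 0.4, "linear": [0, 0, 0], "turn": [0, 0, 0]}, {"claw": 0.4, "linear": [0, 0, 0], "turn": [0, 0, 0]}, {"claw": 0.4, "linear": [0, 0, 0], "turn": [0, 0, 0]}], force=25)

```text
time_s: 36.7
ee_pos: [0.4109, 0.3259, 0.0498]
eef_rot: [3.141, -0.001, 1.709]
force: [-3.0, -0.6, 6.4]
grip_width: 0.05
```

>>> play_rows(moves=[{"claw": 0.4, "linear": [0, 0, -10], "turn": [0, 0, 0]}, {"claw": 0.4, "linear": [0, 0, -30], "turn": [0, 0, 0]}, {"claw": 0.4, "linear": [0, 0, -60], "turn": [0, 0, 0]}, {"claw": 0.4, "linear": [0, 0, -90], "turn": [0, 0, 0]}, {"claw": 0.4, "linear": [0, 0, -120], "turn": [0, 0, 0]}, {"claw": 0.4, "linear": [0, 0, -138], "turn": [0, 0, 0]}, {"claw": 0.4, "linear": [0, 0, -140], "turn": [0, 0, 0]}, {"claw": 0.4, "linear": [0, 0, -140], "turn": [0, 0, 0]}])

```text
time_s: 37.7
ee_pos: [0.4105, 0.3255, 0.1891]
eef_rot: [3.141, -0.0, 1.709]
force: [-0.3, 0.1, -2.7]
grip_width: 0.0496
```

```bash
python3 -c "
from h import *
mv([.552,-.069,.19],1.711)"
```

```text
lin [-410.2   86.    -1.1] turn [ 0.    -0.    -0.002] dist 419 pose [0.4105 0.3255 0.1891] [ 3.141 -0.     1.709] w 0.0496 t 37.7 F [-0.3  0.1 -2.7]
```

>>> play_rows(moves=[{"claw": 0.4, "linear": [-35, 7, 0], "turn": [0, 0, 0]}, {"claw": 0.4, "linear": [-85, 18, 0], "turn": [0, 0, 0]}, {"claw": 0.4, "linear": [-140, 29, 0], "turn": [0, 0, 0]}, {"claw": 0.4, "linear": [-195, 41, 0], "turn": [0, 0, 0]}, {"claw": 0.4, "linear": [-250, 52, 0], "turn": [0, 0, 0]}, {"claw": 0.4, "linear": [-305, 64, 0], "turn": [0, 0, 0]}, {"claw": 0.4, "linear": [-355, 75, 0], "turn": [0, 0, 0]}, {"claw": 0.4, "linear": [-390, 82, 0], "turn": [0, 0, 0]}])

```text
time_s: 38.7
ee_pos: [0.5453, -0.0516, 0.1876]
eef_rot: [-3.14, -0.001, 1.707]
force: [-0.5, 0.7, -2.9]
grip_width: 0.0499
```

>>> play_rows(moves=[{"claw": 0.4, "linear": [-10, 2, 0], "turn": [0, 0, 0]}, {"claw": 0.4, "linear": [-10, 2, 20], "turn": [0, 0, 0]}, {"claw": 0.4, "linear": [-10, 2, 40], "turn": [0, 0, 0]}, {"claw": 0.4, "linear": [-10, 2, 60], "turn": [0, 0, 0]}, {"claw": 0.4, "linear": [-10, 2, 75], "turn": [0, 0, 0]}, {"claw": 0.4, "linear": [-10, 2, 75], "turn": [0, 0, 0]}])

```text
time_s: 39.45
ee_pos: [0.5479, -0.0607, 0.1115]
eef_rot: [-3.138, -0.002, 1.708]
force: [-0.1, -0.4, -3.5]
grip_width: 0.0497
```

```bash
python3 -c "
from h import *
mv([.552,-.069,.0528],1.711)"
```

```text
lin [-8.9  3.2 58.7] turn [-0.004 -0.002 -0.003] dist 59 pose [ 0.5479 -0.0607  0.1115] [-3.138e+00 -2.000e-03  1.708e+00] w 0.0497 t 39.45 F [-0.1 -0.4 -3.5]
```

>>> play_rows(moves=[{"claw": 0.4, "linear": [-9, 3, 5], "turn": [-0.003, 0, 0]}, {"claw": 0.4, "linear": [-9, 3, 25], "turn": [-0.003, 0, 0]}, {"claw": 0.4, "linear": [-9, 3, 42], "turn": [-0.003, 0, 0]}, {"claw": 0.4, "linear": [-9, 3, 52], "turn": [-0.003, 0, 0]}, {"claw": 0.4, "linear": [-9, 3, 56], "turn": [-0.003, 0, 0]}, {"claw": 0.4, "linear": [-9, 3, 57], "turn": [-0.003, 0, 0]}, {"claw": 0.4, "linear": [-9, 3, 57], "turn": [-0.003, 0, 0]}])

```text
time_s: 40.33
ee_pos: [0.5521, -0.0691, 0.0549]
eef_rot: [-3.141, -0.002, 1.708]
force: [0.1, -0.1, -3.7]
grip_width: 0.0501
```

```bash
python3 -c "
from h import *
mv([.552,-.069,.0528],1.711)"
```

```text
lin [ 0.1 -0.1  2.1] turn [-0.    -0.002 -0.003] dist 2 pose [ 0.5521 -0.0691  0.0549] [-3.141e+00 -2.000e-03  1.708e+00] w 0.0501 t 40.325 F [ 0.1 -0.1 -3.7]
```

>>> play_rows(moves=[{"claw": 0.4, "linear": [0, 0, 1], "turn": [0, 0, 0]}, {"claw": 0.4, "linear": [0, 0, 2], "turn": [0, 0, 0]}, {"claw": 0.4, "linear": [0, 0, 2], "turn": [0, 0, 0]}])

```text
time_s: 40.7
ee_pos: [0.5521, -0.0692, 0.053]
eef_rot: [-3.142, -0.001, 1.708]
force: [0.9, -0.4, -2.6]
grip_width: 0.0501
```

>>> play_rows(moves=[{"claw": 0.4, "linear": [0, 0, 0.7], "turn": [0, 0, 0]}, {"claw": 0.4, "linear": [0, 0, 0.7], "turn": [0, 0, 0]}])

```text
time_s: 40.95
ee_pos: [0.5522, -0.0692, 0.0529]
eef_rot: [3.141, -0.001, 1.708]
force: [-4.2, 0.1, 4.7]
grip_width: 0.0499
```

Contact. Release and go to the bottle at (0.489, 0.321).

>>> play_rows(moves=[{"claw": 0.55, "linear": [0, 0, 0], "turn": [0, 0, 0]}, {"claw": 0.65, "linear": [0, 0, 0], "turn": [0, 0, 0]}, {"claw": 0.74, "linear": [0, 0, 0], "turn": [0, 0, 0]}, {"claw": 0.74, "linear": [0, 0, -1], "turn": [0, 0, 0]}, {"claw": 0.74, "linear": [0, 0, -25], "turn": [0, 0, 0]}, {"claw": 0.74, "linear": [0, 0, -60], "turn": [0, 0, 0]}, {"claw": 0.74, "linear": [0, 0, -100], "turn": [0, 0, 0]}, {"claw": 0.74, "linear": [0, 0, -122], "turn": [0, 0, 0]}])

```text
time_s: 41.95
ee_pos: [0.5527, -0.0694, 0.1771]
eef_rot: [3.139, -0.0, 1.708]
force: [-0.3, 0.6, -0.4]
grip_width: 0.0697
```

```bash
python3 -c "
from h import *
mv([.489,.321,.175],1.708)"
```

```text
lin [395.5  -9.7   2.3] turn [ 0.002 -0.    -0.   ] dist 396 pose [ 0.5527 -0.0694  0.1771] [ 3.139 -0.     1.708] w 0.0697 t 41.95 F [-0.3  0.6 -0.4]
```

>>> play_rows(moves=[{"claw": 0.74, "linear": [50, -1, 0], "turn": [0, 0, 0]}, {"claw": 0.74, "linear": [105, -3, 0], "turn": [0, 0, 0]}, {"claw": 0.74, "linear": [160, -4, 0], "turn": [0, 0, 0]}, {"claw": 0.74, "linear": [215, -5, 0], "turn": [0, 0, 0]}, {"claw": 0.74, "linear": [270, -7, 0], "turn": [0, 0, 0]}, {"claw": 0.74, "linear": [325, -8, 0], "turn": [0, 0, 0]}, {"claw": 0.74, "linear": [375, -9, 0], "turn": [0, 0, 0]}, {"claw": 0.74, "linear": [395, -10, 2], "turn": [0.002, 0, 0]}])

```text
time_s: 42.95
ee_pos: [0.4881, 0.3226, 0.1752]
eef_rot: [3.141, -0.001, 1.71]
force: [-0.3, -0.9, -0.4]
grip_width: 0.0695
```

```bash
python3 -c "
from h import *
wpic('w13')
mv([.489,.321,.0495],1.708)"
```

```text
lin [ -2.5   0.9 125.2] turn [-0.    -0.001  0.002] dist 125 pose [0.4878 0.3233 0.1747] [-3.141e+00 -1.000e-03  1.710e+00] w 0.0696 t 43.0 F [-0.9  1.5 -0.4]
```

View pics/w13.png

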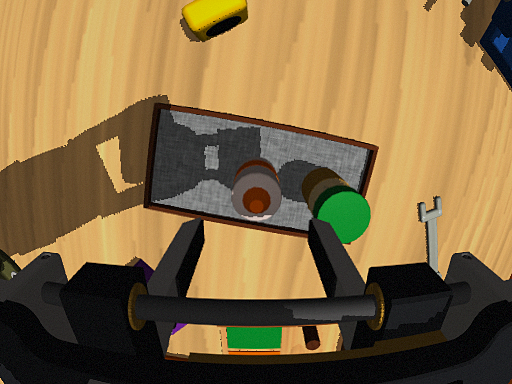

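Bottle (256,198) is centred. Descend, grip, lift.

>>> play_rows(moves=[{"claw": 0.74, "linear": [-2.5, 1, 20], "turn": [0, 0, 0]}, {"claw": 0.74, "linear": [-2.5, 1, 45], "turn": [0, 0, 0]}, {"claw": 0.74, "linear": [-2.5, 1, 75], "turn": [0, 0, 0]}, {"claw": 0.74, "linear": [-2.5, 1, 105], "turn": [0, 0, 0]}, {"claw": 0.72, "linear": [-2.5, 1, 119], "turn": [0, 0, 0]}, {"claw": 0.72, "linear": [-2.5, 1, 125], "turn": [0, 0, 0]}, {"claw": 0.72, "linear": [-2.5, 1, 125], "turn": [0, 0, 0]}, {"claw": 0.72, "linear": [-2.5, 1, 125], "turn": [0, 0, 0]}])

```text
time_s: 44.0
ee_pos: [0.4896, 0.3212, 0.0507]
eef_rot: [3.14, -0.001, 1.71]
force: [-0.2, 0.2, 0.5]
grip_width: 0.0676
```

>>> play_rows(moves=[{"claw": 0.4, "linear": [0, 0, 0], "turn": [0, 0, 0]}, {"claw": 0.4, "linear": [0, 0, 0], "turn": [0, 0, 0]}, {"claw": 0.4, "linear": [0, 0, 0], "turn": [0, 0, 0]}, {"claw": 0.4, "linear": [0, 0, 0], "turn": [0, 0, 0]}, {"claw": 0.4, "linear": [0, 0, 0], "turn": [0, 0, 0]}, {"claw": 0.4, "linear": [0, 0, 0], "turn": [0, 0, 0]}], force=25)

```text
time_s: 44.75
ee_pos: [0.4897, 0.3213, 0.051]
eef_rot: [3.14, -0.001, 1.71]
force: [-1.8, 0.1, 5.6]
grip_width: 0.0477
```

>>> play_rows(moves=[{"claw": 0.4, "linear": [0, 0, -10], "turn": [0, 0, 0]}, {"claw": 0.4, "linear": [0, 0, -30], "turn": [0, 0, 0]}, {"claw": 0.4, "linear": [0, 0, -60], "turn": [0, 0, 0]}, {"claw": 0.4, "linear": [0, 0, -90], "turn": [0, 0, 0]}, {"claw": 0.4, "linear": [0, 0, -120], "turn": [0, 0, 0]}, {"claw": 0.4, "linear": [0, 0, -138], "turn": [0, 0, 0]}, {"claw": 0.4, "linear": [0, 0, -140], "turn": [0, 0, 0]}, {"claw": 0.4, "linear": [0, 0, -140], "turn": [0, 0, 0]}])

```text
time_s: 45.75
ee_pos: [0.4891, 0.3209, 0.1898]
eef_rot: [3.142, -0.001, 1.71]
force: [-0.5, -0.3, -2.9]
grip_width: 0.0475
```

```bash
python3 -c "
from h import *
mv([.543,-.0015,.19],1.708)"
```

```text
lin [-326.7    8.5   -0.4] turn [ 0.    -0.001  0.002] dist 327 pose [0.4891 0.3209 0.1898] [ 3.142e+00 -1.000e-03  1.710e+00] w 0.0475 t 45.75 F [-0.5 -0.3 -2.9]
```

>>> play_rows(moves=[{"claw": 0.4, "linear": [-35, 1, 0], "turn": [0, 0, 0]}, {"claw": 0.4, "linear": [-85, 2, 0], "turn": [0, 0, 0]}, {"claw": 0.4, "linear": [-135, 3.5, 0], "turn": [0, 0, 0]}, {"claw": 0.4, "linear": [-190, 5, 0], "turn": [0, 0, 0]}, {"claw": 0.4, "linear": [-240, 6, 0], "turn": [0, 0, 0]}, {"claw": 0.4, "linear": [-285, 7.5, 0], "turn": [0, 0, 0]}, {"claw": 0.4, "linear": [-315, 8, 0], "turn": [0, 0, 0]}, {"claw": 0.4, "linear": [-326, 8.5, 0], "turn": [0, 0, 0]}])

```text
time_s: 46.75
ee_pos: [0.5426, -0.0021, 0.1884]
eef_rot: [-3.14, -0.001, 1.709]
force: [-0.1, 0.5, -2.2]
grip_width: 0.0476
```

```bash
python3 -c "
from h import *
mv([.543,-.0015,.056],1.708)"
```

```text
lin [  0.4   0.7 132.4] turn [-0.002 -0.001  0.001] dist 132 pose [ 0.5426 -0.0021  0.1884] [-3.140e+00 -1.000e-03  1.709e+00] w 0.0476 t 46.75 F [-0.1  0.5 -2.2]
```

>>> play_rows(moves=[{"claw": 0.4, "linear": [1, 0.7, 15], "turn": [0, 0, 0]}, {"claw": 0.4, "linear": [1, 0.7, 40], "turn": [0, 0, 0]}, {"claw": 0.4, "linear": [1, 0.7, 70], "turn": [0, 0, 0]}, {"claw": 0.4, "linear": [1, 0.7, 98], "turn": [0, 0, 0]}, {"claw": 0.4, "linear": [1, 0.7, 118], "turn": [0, 0, 0]}, {"claw": 0.4, "linear": [1, 0.7, 129], "turn": [0, 0, 0]}, {"claw": 0.4, "linear": [1, 0.7, 132], "turn": [0, 0, 0]}, {"claw": 0.4, "linear": [1, 0.7, 132], "turn": [0, 0, 0]}])

```text
time_s: 47.75
ee_pos: [0.5431, -0.0006, 0.0567]
eef_rot: [-3.14, -0.001, 1.709]
force: [-0.4, -0.6, -1.7]
grip_width: 0.0473
```

```bash
python3 -c "
from h import *
mv([.543,-.0015,.054],1.708)
cv2.imwrite('pics/s3.png',cv2.resize(vision.camera('scene')[150:290,170:330],None,fx=4,fy=4,interpolation=2))"
```

```text
lin [-0.9 -0.2  2.7] turn [-0.001 -0.001  0.001] dist 3 pose [ 0.5431 -0.0006  0.0567] [-3.140e+00 -1.000e-03  1.709e+00] w 0.0473 t 47.75 F [-0.4 -0.6 -1.7]
```

View pics/s3.png

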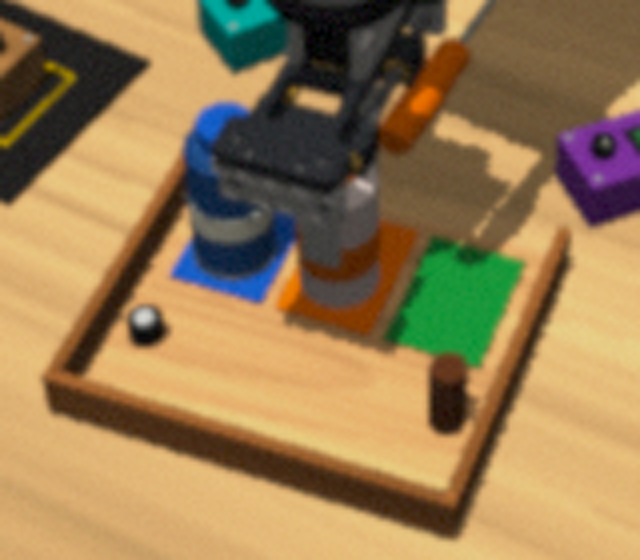

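The can stands upright on blue and the bottle is over orange. Creep down.

>>> play_rows(moves=[{"claw": 0.4, "linear": [-0.9, 0, 1], "turn": [0, 0, 0]}, {"claw": 0.4, "linear": [-0.9, 0, 2], "turn": [0, 0, 0]}, {"claw": 0.4, "linear": [-0.9, 0, 2.5], "turn": [0, 0, 0]}, {"claw": 0.4, "linear": [-0.9, 0, 2.5], "turn": [0, 0, 0]}])

```text
time_s: 48.3
ee_pos: [0.5433, -0.0016, 0.0545]
eef_rot: [-3.141, -0.001, 1.709]
force: [-0.3, 0.8, -1.9]
grip_width: 0.0475
```

>>> play_rows(moves=[{"claw": 0.4, "linear": [0, 0, 0.7], "turn": [0, 0, 0]}, {"claw": 0.4, "linear": [0, 0, 0.7], "turn": [0, 0, 0]}])

```text
time_s: 48.55
ee_pos: [0.5434, -0.0016, 0.054]
eef_rot: [-3.141, -0.001, 1.709]
force: [-1.3, -0.4, 2.0]
grip_width: 0.0476
```

Contact. Release and go to the jar.

>>> play_rows(moves=[{"claw": 0.55, "linear": [0, 0, 0], "turn": [0, 0, 0]}, {"claw": 0.65, "linear": [0, 0, 0], "turn": [0, 0, 0]}, {"claw": 0.74, "linear": [0, 0, 0], "turn": [0, 0, 0]}, {"claw": 0.74, "linear": [0, 0, -1], "turn": [0, 0, 0]}, {"claw": 0.74, "linear": [0, 0, -25], "turn": [0, 0, 0]}, {"claw": 0.74, "linear": [0, 0, -60], "turn": [0, 0, 0]}, {"claw": 0.74, "linear": [0, 0, -100], "turn": [0, 0, 0]}, {"claw": 0.74, "linear": [0, 0, -122], "turn": [0, 0, 0]}])

```text
time_s: 49.55
ee_pos: [0.5439, -0.0017, 0.1782]
eef_rot: [3.14, -0.0, 1.709]
force: [0.6, 0.5, -0.3]
grip_width: 0.0697
```

```bash
python3 -c "
from h import *
mv([.5698,.3179,.175],1.706)"
```

```text
lin [313.   69.6   3.5] turn [ 0.002 -0.     0.003] dist 321 pose [ 0.5439 -0.0017  0.1782] [ 3.14  -0.     1.709] w 0.0697 t 49.55 F [ 0.6  0.5 -0.3]
```

>>> play_rows(moves=[{"claw": 0.8, "linear": [45, 10, 0], "turn": [0, 0, 0]}, {"claw": 0.8, "linear": [95, 21, 0], "turn": [0, 0, 0]}, {"claw": 0.8, "linear": [145, 32, 0], "turn": [0, 0, 0]}, {"claw": 0.8, "linear": [195, 43, 0], "turn": [0, 0, 0]}, {"claw": 0.8, "linear": [245, 54, 0], "turn": [0, 0, 0]}, {"claw": 0.8, "linear": [285, 63, 0], "turn": [0, 0, 0]}, {"claw": 0.8, "linear": [313, 69.5, 3], "turn": [0, 0, 0]}, {"claw": 0.8, "linear": [313, 69.5, 3], "turn": [0, 0, 0]}])

```text
time_s: 50.55
ee_pos: [0.5693, 0.3192, 0.1747]
eef_rot: [3.141, -0.0, 1.711]
force: [0.4, -0.3, -0.5]
grip_width: 0.0756
```

```bash
python3 -c "
from h import *
wpic('w14')
mv([.5698,.3179,.048],1.706)"
```

```text
lin [-2.00e-01  1.00e-01  1.27e+02] turn [ 0.001 -0.     0.004] dist 127 pose [0.5695 0.318  0.175 ] [ 3.141 -0.     1.71 ] w 0.075 t 50.6 F [-0.8  0.4  0.4]
```

View pics/w14.png

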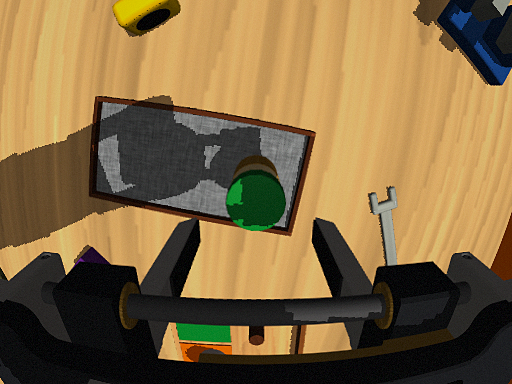

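Jar (256,202) is centred and upright. Descend and grip.

>>> play_rows(moves=[{"claw": 0.8, "linear": [0, 0, 20], "turn": [0, 0, 0]}, {"claw": 0.8, "linear": [0, 0, 45], "turn": [0, 0, 0]}, {"claw": 0.8, "linear": [0, 0, 75], "turn": [0, 0, 0]}, {"claw": 0.8, "linear": [0, 0, 105], "turn": [0, 0, 0]}, {"claw": 0.76, "linear": [0, 0, 120], "turn": [0, 0, 0]}, {"claw": 0.74, "linear": [0, 0, 127], "turn": [0, 0, 0]}, {"claw": 0.74, "linear": [0, 0, 127], "turn": [0, 0, 0]}, {"claw": 0.74, "linear": [0, 0, 127], "turn": [0, 0, 0]}])

```text
time_s: 51.6
ee_pos: [0.5701, 0.3182, 0.0491]
eef_rot: [3.139, -0.001, 1.71]
force: [-0.5, 0.4, 0.1]
grip_width: 0.0694
```

>>> play_rows(moves=[{"claw": 0.4, "linear": [0, 0, 0], "turn": [0, 0, 0]}, {"claw": 0.4, "linear": [0, 0, 0], "turn": [0, 0, 0]}, {"claw": 0.4, "linear": [0, 0, 0], "turn": [0, 0, 0]}, {"claw": 0.4, "linear": [0, 0, 0], "turn": [0, 0, 0]}, {"claw": 0.4, "linear": [0, 0, 0], "turn": [0, 0, 0]}, {"claw": 0.4, "linear": [0, 0, 0], "turn": [0, 0, 0]}], force=25)

```text
time_s: 52.35
ee_pos: [0.5702, 0.3183, 0.0495]
eef_rot: [3.139, -0.001, 1.71]
force: [-2.1, -0.1, 5.7]
grip_width: 0.0517
```

>>> play_rows(moves=[{"claw": 0.4, "linear": [0, 0, -10], "turn": [0, 0, 0]}, {"claw": 0.4, "linear": [0, 0, -30], "turn": [0, 0, 0]}, {"claw": 0.4, "linear": [0, 0, -60], "turn": [0, 0, 0]}, {"claw": 0.4, "linear": [0, 0, -90], "turn": [0, 0, 0]}, {"claw": 0.4, "linear": [0, 0, -120], "turn": [0, 0, 0]}, {"claw": 0.4, "linear": [0, 0, -138], "turn": [0, 0, 0]}, {"claw": 0.4, "linear": [0, 0, -140], "turn": [0, 0, 0]}, {"claw": 0.4, "linear": [0, 0, -140], "turn": [0, 0, 0]}])

```text
time_s: 53.35
ee_pos: [0.5695, 0.318, 0.1885]
eef_rot: [3.14, -0.0, 1.71]
force: [-0.4, 0.5, -4.5]
grip_width: 0.0521
```

```bash
python3 -c "
from h import *
mv([.5335,.066,.19],1.708)"
```

```text
lin [-244.6  -70.6   -1.7] turn [ 0.002 -0.     0.002] dist 255 pose [0.5695 0.318  0.1885] [ 3.14 -0.    1.71] w 0.0521 t 53.35 F [-0.4  0.5 -4.5]
```

Seat height expected ≈ 0.0525.

>>> play_rows(moves=[{"claw": 0.4, "linear": [-30, -9, 0], "turn": [0, 0, 0]}, {"claw": 0.4, "linear": [-70, -20, 0], "turn": [0, 0, 0]}, {"claw": 0.4, "linear": [-115, -33, 0], "turn": [0, 0, 0]}, {"claw": 0.4, "linear": [-160, -46, 0], "turn": [0, 0, 0]}, {"claw": 0.4, "linear": [-200, -58, 0], "turn": [0, 0, 0]}, {"claw": 0.4, "linear": [-230, -66, 0], "turn": [0, 0, 0]}, {"claw": 0.4, "linear": [-244, -70.5, 0], "turn": [0, 0, 0]}, {"claw": 0.4, "linear": [-244, -70.5, 0], "turn": [0, 0, 0]}])

```text
time_s: 54.35
ee_pos: [0.5333, 0.0664, 0.1879]
eef_rot: [3.141, -0.001, 1.709]
force: [0.9, -0.1, -3.7]
grip_width: 0.0523
```

```bash
python3 -c "
from h import *
mv([.5335,.066,.0525],1.708)"
```

```text
lin [ -0.5   0.  135.4] turn [ 0.001 -0.001  0.001] dist 135 pose [0.5333 0.0664 0.1879] [ 3.141e+00 -1.000e-03  1.709e+00] w 0.0523 t 54.35 F [ 0.9 -0.1 -3.7]
```

>>> play_rows(moves=[{"claw": 0.4, "linear": [0, 0, 15], "turn": [0, 0, 0]}, {"claw": 0.4, "linear": [0, 0, 40], "turn": [0, 0, 0]}, {"claw": 0.4, "linear": [0, 0, 70], "turn": [0, 0, 0]}, {"claw": 0.4, "linear": [0, 0, 98], "turn": [0, 0, 0]}, {"claw": 0.4, "linear": [0, 0, 120], "turn": [0, 0, 0]}, {"claw": 0.4, "linear": [0, 0, 130], "turn": [0, 0, 0]}, {"claw": 0.4, "linear": [0, 0, 133], "turn": [0, 0, 0]}, {"claw": 0.4, "linear": [0, 0, 133], "turn": [0, 0, 0]}])

```text
time_s: 55.35
ee_pos: [0.5337, 0.0667, 0.0552]
eef_rot: [3.14, -0.0, 1.709]
force: [0.1, -0.7, -4.0]
grip_width: 0.0519
```

>>> play_rows(moves=[{"claw": 0.4, "linear": [0, 0, 1], "turn": [0, 0, 0]}, {"claw": 0.4, "linear": [0, 0, 1.5], "turn": [0, 0, 0]}, {"claw": 0.4, "linear": [0, 0, 1.5], "turn": [0, 0, 0]}])

```text
time_s: 55.72
ee_pos: [0.5338, 0.0667, 0.0539]
eef_rot: [3.14, -0.0, 1.709]
force: [0.1, -0.2, -2.8]
grip_width: 0.052
```

>>> play_rows(moves=[{"claw": 0.4, "linear": [0, 0, 1], "turn": [0, 0, 0]}, {"claw": 0.4, "linear": [0, 0, 1.2], "turn": [0, 0, 0]}])

```text
time_s: 55.98
ee_pos: [0.5337, 0.0667, 0.0527]
eef_rot: [3.14, -0.0, 1.709]
force: [-0.7, -0.1, -3.7]
grip_width: 0.0519
```

>>> play_rows(moves=[{"claw": 0.4, "linear": [0, 0, 0.6], "turn": [0, 0, 0]}, {"claw": 0.4, "linear": [0, 0, 0.6], "turn": [0, 0, 0]}])

```text
time_s: 56.22
ee_pos: [0.5338, 0.0667, 0.0525]
eef_rot: [3.14, -0.0, 1.709]
force: [-3.4, -0.1, 4.2]
grip_width: 0.052
```

Contact. Release, lift, and back away for a clear look.

>>> play_rows(moves=[{"claw": 0.58, "linear": [0, 0, 0], "turn": [0, 0, 0]}, {"claw": 0.68, "linear": [0, 0, 0], "turn": [0, 0, 0]}, {"claw": 0.8, "linear": [0, 0, 0], "turn": [0, 0, 0]}, {"claw": 0.8, "linear": [0, 0, -1], "turn": [0, 0, 0]}, {"claw": 0.8, "linear": [0, 0, -25], "turn": [0, 0, 0]}, {"claw": 0.8, "linear": [0, 0, -60], "turn": [0, 0, 0]}, {"claw": 0.8, "linear": [0, 0, -110], "turn": [0, 0, 0]}, {"claw": 0.8, "linear": [0, 0, -160], "turn": [0, 0, 0]}])

```text
time_s: 57.22
ee_pos: [0.5333, 0.0666, 0.2142]
eef_rot: [3.14, -0.0, 1.709]
force: [-0.5, -0.1, -0.3]
grip_width: 0.075
```

>>> play_rows(moves=[{"claw": 0.8, "linear": [30, -10, -20], "turn": [0, 0, 0]}, {"claw": 0.8, "linear": [80, -25, -20], "turn": [0, 0, 0]}, {"claw": 0.8, "linear": [135, -45, -20], "turn": [0, 0, 0]}, {"claw": 0.8, "linear": [190, -60, -20], "turn": [0, 0, 0]}, {"claw": 0.8, "linear": [240, -80, -20], "turn": [0, 0, 0]}, {"claw": 0.8, "linear": [260, -90, -20], "turn": [0, 0, 0]}, {"claw": 0.8, "linear": [260, -90, -20], "turn": [0, 0, 0]}])

```text
time_s: 58.1
ee_pos: [0.4076, 0.3126, 0.2341]
eef_rot: [3.14, -0.0, 1.711]
force: [0.6, -0.6, 0.2]
grip_width: 0.0753
```

```bash
python3 - <<'E'
from h import *
np.set_printoptions(precision=4,suppress=True)
t=vision.camera('top');s=vision.camera('scene');cv2.imwrite('pics/t9.png',t);cv2.imwrite('pics/s9.png',s)
cv2.imwrite('pics/t9c.png',cv2.resize(t[110:250,190:435],None,fx=3.2,fy=3.2,interpolation=2))
cv2.imwrite('pics/s9c.png',cv2.resize(s[130:285,105:325],None,fx=3.5,fy=3.5,interpolation=2))
print(get_obs()['time_s'])
E
```

```text
58.2
```

View pics/t9c.png

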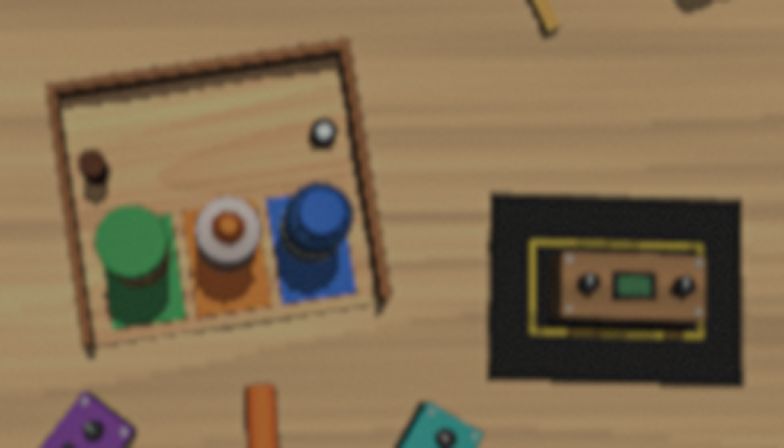

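View pics/s9c.png

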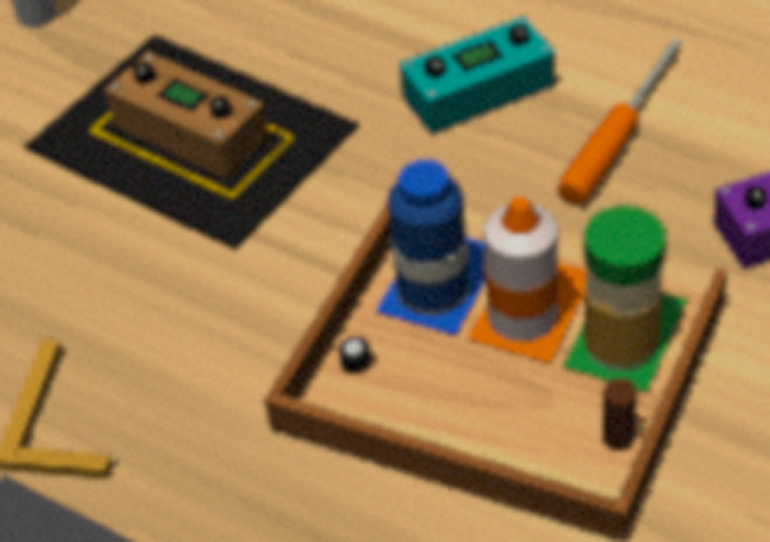

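```bash
python3 - <<'E'
from h import *
np.set_printoptions(precision=4,suppress=True)
T=lambda u,v:(u/3.2+190-.35,v/3.2+110-.35)
S=lambda u,v:(u/3.5+105-.36,v/3.5+130-.36)
for n,t,s in [('knobL',(589,284),(221,105)),('knobR',(683,286),(144,71)),('disp',(634,285),(183,93)),('lid',(132,242),(625,234)),('tip',(228,226),(521,203)),('cap',(320,210),(425,178))]:
    print(n,tri(ray('top',T(*t)),ray('scene',S(*s))))
print('box top corners',np.mean([plane('top',T(*p),.042) for p in [(560,252),(704,258),(704,322),(560,318)]],0))
E
```

```text
knobL (array([ 0.5035, -0.277 ,  0.0506]), np.float64(0.00039170856477204597))
knobR (array([ 0.5014, -0.3479,  0.0514]), np.float64(0.0005698547472510761))
disp (array([ 0.5028, -0.3125,  0.0462]), np.float64(0.00015693076891778825))
lid (array([0.5312, 0.0649, 0.1158]), np.float64(0.0006013963515674357))
tip (array([ 0.5415, -0.0035,  0.1189]), np.float64(0.00018356903212811738))
cap (array([ 0.552 , -0.0685,  0.1192]), np.float64(0.0006561340915823504))
box top corners [ 0.5014 -0.3123  0.042 ]
```

Everything is within about 3 mm of its target and upright, and the arm is clear. Handing in.

```bash
python3 -c "
from station import hand_in,get_obs
print(get_obs()['force']);print(hand_in())"
```

```text
[-0.11482408 -0.0897558   0.26524563]
the job is handed in; nothing more can be done
None
```

The job is done and handed in at about 58 s of the 147 s allowed; the hand-in reports no verdict.

I moved the jar, bottle and can into the side tray without touching the box. The wooden box then went onto the mat, and after that each container went back to its own coaster.

Last checks (top and scene cameras, measured from two views):
- **Box:** its centre is at about (0.502, -0.312), against the mat centre (0.504, -0.313), and it is aligned to about 0.02 rad.
- **Containers:** the jar, bottle and can are each within about 3 mm of their coaster targets. They look upright, and their top heights (0.116–0.119 m) fit standing on the coasters.
- **Robot:** the gripper was open and clear of everything at hand-in.

Things that were off along the way:
- **Jar grip:** the gripper read 52 mm on the jar both before and after I regripped it 11 mm lower, so it may still have been catching the lid's edge. The jar was held steadily.
- **Bottle in the tray:** I first set it down too firmly, at about 36 N, so I raised it slightly and let go.
- **Orange coaster:** the scene-camera estimate was about 7 mm off the other views because the coaster was partly hidden. I left it out.

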